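Tighten a centrifuge lock ring with a pin spanner

TASK

Tighten the lock ring on the centrifuge rotor: take the pin spanner from its stand, set both its prongs fully home in the two holes of the ring before turning, and with it turn the ring clockwise (seen from above) until it comes up against its stop. Work gently: do not press or twist hard on the machine and do not push it with the fingers. Then put the spanner back upright, fully home in its stand, let go of it, and leave the other things on the bench where they are.

Things in the scene. Friction and masses are not known exactly. Their poses are not given: they have to be found in the camera images.
- centrifuge: White round benchtop centrifuge, lid off, 244 mm across, 88 mm high, fixed to the bench. Origin: centre of its underside; x axis points away from its front panel (a box reaching 148 mm from the axis towards -x). Inside, a braked rotor: a cone with eight purple-capped tubes; on the cone's top, highest of all, the steel lock ring with two holes.
- ring_top (a point): Centre of the lock ring's flat top face, 112 mm above the bench, on the vertical axis of rotor and ring; fixed to the centrifuge, does not turn with the ring. Ring: 74 mm across, 16 mm thick. In its top two round holes, 9 mm across, 11 mm deep, 1 mm chamfers, opposite each other, each 22 mm from the axis. Where they point: see hole_line.
- hole_line (a point): Same point as ring_top, fixed to the centrifuge. With joint lock_ring at q, the line through both holes is turned (c - q) rad from the centrifuge's x axis (counter-clockwise positive). c, the angle at which the braked rotor stands, is not given: anywhere from -0.45 to +0.45; find the holes by feel or by looking.
- lock_ring (a joint): Turn of the lock ring on the rotor in rad: grows as it turns clockwise seen from above; 0 loose end, 1.2 tight stop. Starts between 0 and 0.25. Turns stiffly (about 0.25 N m), stays where left; the stop is hard, so stop at once when the resistance rises (0.4 to 0.5 N m is plenty); prongs dragged lightly (under about 8 N) over its top face do not turn it.
- spanner: Steel pin spanner, 0.15 to 0.3 kg, 66 mm tall, used upright; either half turn fits ring and stand. Origin midway between its two prong tips; z up, x along the line of the prongs. Prongs 6 mm diameter, 13 mm long, chamfered, at x = -22 and +22 mm. Cross bar 60 (x) by 22 mm (y) from z = 13 to 21 mm; above it a flat grip (see spanner_grip).
- prong_tips (a point): Point midway between the tips of the spanner's two prongs (the spanner's origin).
- spanner_grip (a point): Centre of the spanner's flat upright grip, 48 mm above the prong tips. The grip is 36 mm wide (x), 12 mm thick (y), from z = 21 to 66 mm; pinch it across its thickness.
- stand: Grey plastic stand fixed to the bench, 100 by 56 mm foot, block 90 mm (x) by 46 mm (y), 24 mm high, with a slot along its x axis in the top, 56 mm long, 12 mm wide and 20 mm deep. Origin: centre of its underside. The spanner stands here with both prongs in the slot and the cross bar lying on the block's top.
- stand_seat (a point): Centre of the slot's mouth on the stand's top face, 24 mm above the bench. With the spanner fully home the prong tips are 13 mm below this.
- rack: Bystander: white tube rack, 80 by 200 mm, 86 mm high, with purple-capped tubes. Origin: centre of its underside.
- jar: Bystander: clear specimen jar, 60 mm across, 70 mm high. Origin: centre of its underside.
- dish: Bystander: small steel bowl, 100 mm across, 40 mm high. Origin: centre of its underside.
Things that resemble listed ones, but are neither listed nor needed, are in the scene too. Of the things that look like the stand, the middle-sized one is meant.

How it is judged:
By the outcome, as a careful person would: the job done as asked, in the order asked, and still so for the second after the job is handed in, with the robot touching nothing.
It also fails if it takes over 67 s, if anything falls off the work surface, if the arm or the gripper's body presses on something with over 40 N, if the wrist force passes 120 N, or if a joint passes its speed limit or range.

ROBOT

A 6-joint arm with a two-finger parallel gripper is mounted at the origin on the work surface. World frame = base frame: x ahead of the robot, y to its left, z up, the work surface at z = 0. Lengths are in m, angles in rad, forces in N, time in s.
With the tool pointing down it reaches from about 0.3 to 0.775 m from the base axis. Payload 14.6 kg.
Tool frame: the origin (TCP) lies on the centre line of the jaws, within the pads' length; the fingertips stand 19 mm ahead of it and the grasp point (between the pads) is the TCP (ctrl.tip_reach is the distance from the TCP to the fingertips, in m); x points along the fingers, y is the direction in which the jaws open and shut, and the axes are right-handed (so a half turn about x gives the same grasp; the last joint's range is limited). The gripper opens to 94 mm and grips with 3 to 60 N. Pads are 16 mm wide; open, the fingers measure 119 mm over their backs; the gripper's body (75 mm by 177 mm) begins 78 mm behind the grasp point.
Start: joints at [1.087, 0.3, 1.521, -0, 1.321, -0.067], TCP at [0.223, 0.503, 0.224] pointing down, gripper open.
Joint ranges: [-3.03, 3.03], [-0.79, 2.21], [0.23, 2.52], [-1.04, 4.18], [0, 3.07], [-2.55, 2.55]. Speed limits (rad/s): [2.22, 2.22, 2.57, 3.14, 3.14, 3.14].

INTERFACE

Orientations are given as [roll, pitch, yaw] about the fixed x, y, z axes, in that order (R = Rz(yaw) Ry(pitch) Rx(roll)).
In Python, from station import ctrl, optics, models gives the robot as it stands. The module is installed in compiled form; this text tells all that it offers.
- The arm moves only by the tool arm_command, never from a script. Its argument "deltas" is a list of rows, each an object with "translation": the shift along the tool's x, y, z in units of 25 mm (1.0 is 25 mm), a list of three; "turn": the turn, a rotation vector about the tool's x, y, z in units of 5 degrees (1.0 is 5 degrees), a list of three. In form: [{"translation": [x, y, z], "turn": [rx, ry, rz]}, ...]. A call has 1 to 12 rows; each row is the pose to reach, as a shift and turn from the pose commanded when the call began, along the tool's axes at that moment; what a row does not reach only later rows make up. A row lasts 1/12 s, in which the tool goes at most 41.7 mm and 7.16 degrees, less where a joint would pass 70% of its speed; a pose out of reach is approached as far as the arm can. A call with a gripper value outside its range is refused whole. "gripper" is the finger opening in mm, from 0 to 94, set as the call begins (left out, the last holds). The fingers move at their own pace and stop on an object; "force" is the grip in N (left out, the last holds). Time passes only in rows, so rows that repeat a pose let the fingers close. It gives the time, the measured TCP pose, the force and the opening at its end, in the units of the state.
- ctrl.get_obs(): the state, without advancing time (a new reading comes with each control period).
- optics.camera(name): name is "side" or "top" or "wrist"; returns the picture (400x640x3 uint8, red, green, blue); there is no depth.
- optics.get_calibration(name): a dict with "K" (3x3 intrinsics, pixels), "origin" and "orientation" of the camera in the world. Camera axes: x right, y down, z forward; pixel columns grow to the right and rows downward; lengths in m; the calibration is good to about 2 mm. A picture is of the moment at which its call begins: read the wrist's pose just before it. get_calibration takes no time and is no camera call; for the wrist camera it gives the pose at the moment of the call.
- ctrl.hand_in(): hands the job in, once; it reports no verdict.
Trained networks look in the newest picture that a camera, given by its name, has taken for a name from the list of things; names that differ only in an ending like _2 or _b are one class to them, and where a whole thing is asked for, a point or a joint stands for the part that bears it (a point fixed in the world has none). Each returns a list of dicts, best first, with "score" (0 to 1); they miss things now and then, are a little off and sometimes report something else, mostly with a low value. They report only what shows in the picture. A call takes as long as a camera call. They do not tell look-alikes from the thing itself.
- models.look_for(target, camera): "box" ([left, top, right, bottom] in pixels, round what is visible of it).
- models.cut_out(target, camera): "pixels" (400x640 bool, what is visible of it) and "box" ([left, top, right, bottom] in pixels, round what is visible of it).
- models.mark_of(target, camera): "at" ([column, row] in pixels: a listed point, or the origin of a listed thing).
The state is a dict: "time_s": time; "qpos": joint angles; "joint_vel": joint speeds; "tau": joint torques, N m; "ee_pos": TCP position; "eef_rot": TCP orientation; "force": force on the tool from outside, world axes, zero at the start; "moment": the same for the moment, N m; "grip_width": finger opening in m.
Only numpy, scipy, OpenCV 4.12 (cv2) and the standard library are available. Lean on these libraries where they do the work, as an engineer would, in place of code of your own. Each camera call takes 0.05 s, during which the arm holds its last target.

## Working session

There is one attempt and no reset: what is moved stays moved. The work goes in short steps, Python scripts to look and compute and a tool call to move; the robot and the scene stay as the last step left them, time stands still between calls to the robot, and variables do not carry over. Pictures are saved under pics/ and viewed, and the job is handed in when it is done.

Besides the shell and the picture viewer there is one more tool, called by a JSON object that holds its "op" and its "data", one argument or row to a line. arm_command: Moves the arm, as the interface text tells. Its arguments: {"type":"object","properties":{"deltas":{"type":"array"},"gripper":{"type":"number"},"force":{"type":"number"}},"required":["deltas"]}

```bash
mkdir -p pics
cat > h.py <<'E'
from station import ctrl, optics, models
import numpy as np, cv2
from scipy.spatial.transform import Rotation as Ro
def snap(n,f):
    im=optics.camera(n); cv2.imwrite('pics/'+f,im[:,:,::-1]); return im
E
python3 - <<'E'
from h import *
print(ctrl.get_obs())
for n in ['side','top','wrist']:
    c=optics.get_calibration(n); print(n,c)
    snap(n,n+'0.png')
    for t in ['spanner','stand','centrifuge','prong_tips','spanner_grip','stand_seat','ring_top']:
        try: print(t,[(np.round(d['at']).tolist(),round(d['score'],2)) for d in models.mark_of(t,n)[:4]])
        except Exception as e: print(t,e)
E
```

```text
{'time_s': 0.0, 'qpos': array([ 1.08738851e+00,  3.00461679e-01,  1.52156336e+00, -7.25339167e-06,
        1.32070113e+00, -6.66149660e-02]), 'joint_vel': array([-0.00031552, -0.00116403, -0.00201259, -0.00045765, -0.00038705,
       -0.00203336]), 'tau': array([ 6.63431565e-04, -5.31815815e+01, -3.52724719e+01,  7.09097763e-02,
        2.45465885e-02, -1.37201005e-04]), 'ee_pos': array([0.22255906, 0.50270227, 0.22389898]), 'eef_rot': array([-1.63121323,  1.56966279, -2.04800428]), 'force': array([-0.19058047,  0.46594535, -0.48002166]), 'moment': array([-0.04038834, -0.05117696, -0.02907788]), 'grip_width': 0.094266056845034}
side {'K': array([[395.11748846,   0.        , 321.16310494],
       [  0.        , 395.11748846, 193.90735428],
       [  0.        ,   0.        ,   1.        ]]), 'origin': array([0.52873862, 0.785783  , 0.71296068]), 'orientation': array([-2.23203063,  0.01373557, -3.04816597])}
spanner [([353.0, 185.0], 0.53)]
stand [([353.0, 189.0], 0.93), ([399.0, 220.0], 0.67), ([341.0, 214.0], 0.6), ([355.0, 186.0], 0.27)]
centrifuge [([333.0, 285.0], 0.74), ([335.0, 
[... 516 characters left out ...]
anner [([374.0, 222.0], 0.48)]
stand [([374.0, 219.0], 0.71), ([328.0, 271.0], 0.69)]
centrifuge [([238.0, 208.0], 0.63)]
prong_tips [([372.0, 223.0], 0.74)]
spanner_grip [([376.0, 216.0], 0.49)]
stand_seat [([327.0, 270.0], 0.73), ([373.0, 222.0], 0.68), ([327.0, 207.0], 0.63)]
ring_top [([232.0, 204.0], 0.62)]
wrist {'K': array([[297.10520643,   0.        , 321.14839328],
       [  0.        , 297.10520643, 203.40274673],
       [  0.        ,   0.        ,   1.        ]]), 'origin': array([0.15760304, 0.5330289 , 0.3853051 ]), 'orientation': array([ 2.89308259e+00, -1.25729115e-03,  1.15461407e+00])}
spanner []
stand []
centrifuge []
prong_tips []
spanner_grip []
stand_seat []
ring_top []
```

View pics/side0.png

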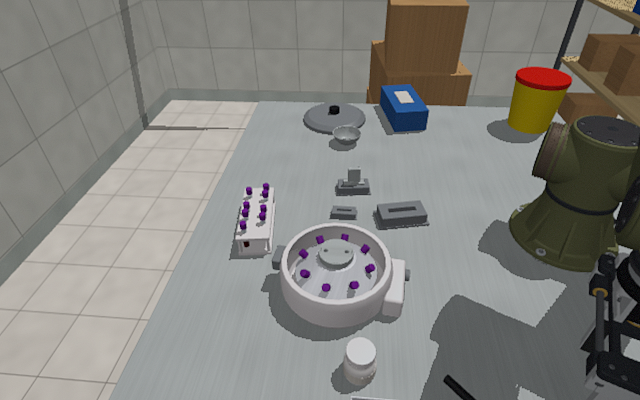

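View pics/top0.png

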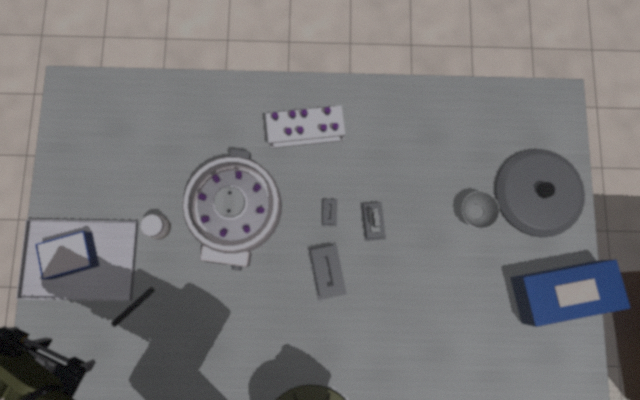

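View pics/wrist0.png

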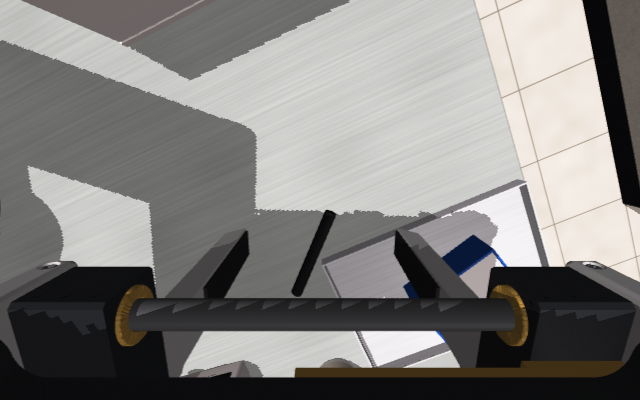

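Side: the spanner stands on the middle-sized stand at (353,185), the ring is at (335,252), jar at (360,360), rack at (257,220). Top: stand with spanner at (373,220), ring at (230,203). I'll triangulate and zoom in.

```bash
cat >> h.py <<'E'
def ray(c,px):
    R=Ro.from_euler('xyz',c['orientation']).as_matrix()
    d=R@np.linalg.inv(c['K'])@np.array([px[0],px[1],1.]); return np.array(c['origin']),d/np.linalg.norm(d)
def tri(obs):
    A=np.zeros((3,3));b=np.zeros(3);rs=[ray(c,p) for c,p in obs]
    for o,d in rs:
        P=np.eye(3)-np.outer(d,d);A+=P;b+=P@o
    x=np.linalg.solve(A,b)
    return x,[np.linalg.norm((np.eye(3)-np.outer(d,d))@(x-o))*1000 for o,d in rs]
def atz(c,px,z):
    o,d=ray(c,px); return o+d*(z-o[2])/d[2]
def proj(c,p):
    R=Ro.from_euler('xyz',c['orientation']).as_matrix()
    v=c['K']@(R.T@(np.asarray(p)-c['origin'])); return v[:2]/v[2]
E
python3 - <<'E'
from h import *
S=optics.get_calibration('side');T=optics.get_calibration('top')
for n,a,b in [('ring',(333,251),(232,204)),('seat',(352,183),(373,222)),('tips',(354,183),(372,223))]:
    x,e=tri([(S,a),(T,b)]);print(n,x.round(4),np.round(e,1))
print('ring z.112',atz(S,(333,251),.112),atz(T,(232,204),.112),'seat',atz(S,(352,183),.024),atz(T,(373,222),.024))
o=ctrl.get_obs();print(Ro.from_euler('xyz',o['eef_rot']).as_matrix().round(3))
W=optics.get_calibration('wrist');R=Ro.from_euler('xyz',o['eef_rot']).as_matrix()
Rw=Ro.from_euler('xyz',W['orientation']).as_matrix()
print('cam in tool',R.T@(W['origin']-o['ee_pos']),(R.T@Rw).round(3))
im=cv2.imread('pics/side0.png');cv2.imwrite('pics/sz.png',cv2.resize(im[135:305,270:430],None,fx=4.5,fy=3.5*1,interpolation=cv2.INTER_CUBIC))
im=cv2.imread('pics/top0.png');cv2.imwrite('pics/tz.png',cv2.resize(im[140:300,170:400],None,fx=3.4,fy=3.4,interpolation=cv2.INTER_CUBIC))
E
```

```text
ring [0.5619 0.1993 0.101 ] [5.1 5.1]
seat [ 0.5319 -0.1536  0.0235] [3.4 3.4]
tips [ 0.5274 -0.1505  0.0264] [2. 2.]
ring z.112 [0.5662604  0.20888383 0.112     ] [0.55515878 0.19770505 0.112     ] seat [ 0.53525593 -0.1538471   0.024     ] [ 0.52835639 -0.15320733  0.024     ]
[[-0.     0.405  0.914]
 [ 0.     0.914 -0.405]
 [-1.     0.    -0.   ]]
cam in tool [-0.16083349  0.00121634 -0.07168603] [[-0.001 -0.246  0.969]
 [ 1.     0.     0.001]
 [-0.001  0.969  0.246]]
```

View pics/sz.png

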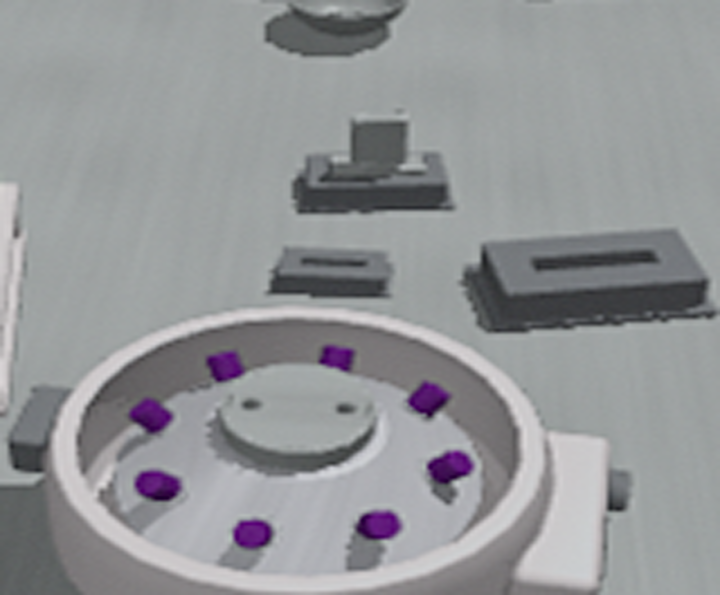

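View pics/tz.png

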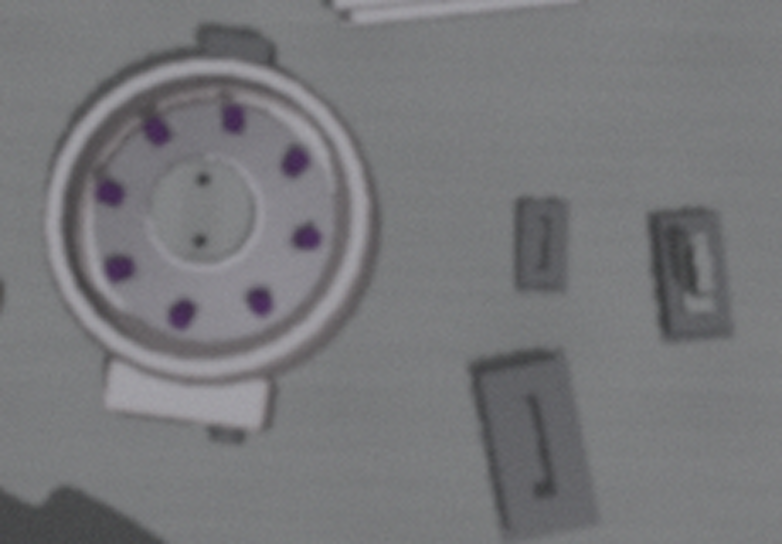

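Both holes show: side at about (325.6,250.4) and (346.7,251.6), top at about (229.7,192.6) and (228.5,210.9). The spanner's long axis runs roughly along world x.

```bash
cat >> h.py <<'E'
def Rtool(yaw):  # tool x down, tool y at angle yaw from world x
    y=np.array([np.cos(yaw),np.sin(yaw),0]);x=np.array([0,0,-1.]);return np.stack([x,y,np.cross(x,y)],1)
def plan(pos,yaw,frm=None):
    o=ctrl.get_obs()
    p0=o['ee_pos'];R0=Ro.from_euler('xyz',o['eef_rot']).as_matrix()
    if frm is not None: p0,R0=np.array(frm[0]),Rtool(frm[1])
    print('tr',(R0.T@(np.array(pos)-p0)/.025).round(3),'turn',(Ro.from_matrix(R0.T@Rtool(yaw)).as_rotvec()/np.deg2rad(5)).round(3))
def st():
    o=ctrl.get_obs();R=Ro.from_euler('xyz',o['eef_rot']).as_matrix()
    print('t',round(o['time_s'],2),'p',o['ee_pos'].round(4),'yaw',round(np.arctan2(R[1,1],R[0,1]),4),'xdir',R[:,0].round(4),'F',o['force'].round(2),'M',o['moment'].round(3),'w',round(o['grip_width'],4),'q',o['qpos'].round(2))
    return o
E
python3 - <<'E'
from h import *
S=optics.get_calibration('side');T=optics.get_calibration('top')
for n,a,b in [('h1',(325.6,250.4),(229.7,192.6)),('h2',(346.7,251.6),(228.5,210.9))]:
    x,e=tri([(S,a),(T,b)]);print(n,x.round(4),np.round(e,1),atz(S,a,.112),atz(T,b,.112))
st();plan([.555,.205,.20],np.pi/2)
E
```

```text
h1 [0.5827 0.2052 0.1088] [0.6 0.6] [0.58180615 0.20840417 0.112     ] [0.58282403 0.20457353 0.112     ]
h2 [0.5382 0.2057 0.1094] [0.4 0.4] [0.53770504 0.20831029 0.112     ] [0.53828973 0.20524793 0.112     ]
t 1.2 p [0.2227 0.5029 0.2245] yaw 1.154 xdir [-0.  0. -1.] F [0.09 0.24 0.25] M [0.027 0.039 0.016] w 0.0941 q [ 1.09  0.3   1.52  0.    1.32 -0.07]
tr [ 0.978 -5.514 16.98 ] turn [-4.776 -0.    -0.   ]
```

{"op": "arm_command", "data": {
  "deltas": [
    {"translation":[0.2,-1.1,3.4],"turn":[-1,0,0]},
    {"translation":[0.4,-2.2,6.8],"turn":[-2,0,0]},
    {"translation":[0.6,-3.3,10.2],"turn":[-3,0,0]},
    {"translation":[0.98,-5.5,17],"turn":[-4.78,0,0]},
    {"translation":[0.98,-5.5,17],"turn":[-4.78,0,0]},
    {"translation":[0.98,-5.5,17],"turn":[-4.78,0,0]},
    {"translation":[0.98,-5.5,17],"turn":[-4.78,0,0]},
    {"translation":[0.98,-5.5,17],"turn":[-4.78,0,0]},
    {"translation":[0.98,-5.5,17],"turn":[-4.78,0,0]},
    {"translation":[0.98,-5.5,17],"turn":[-4.78,0,0]},
    {"translation":[0.98,-5.5,17],"turn":[-4.78,0,0]},
    {"translation":[0.98,-5.5,17],"turn":[-4.78,0,0]}
  ]
}}

```text
time_s: 2.2
ee_pos: [0.5588, 0.2008, 0.199]
eef_rot: [-1.803, 1.57, -1.807]
force: [-0.7, -0.3, -0.1]
grip_width: 0.0941
```

Run:
```python
from h import *
st();print(optics.get_calibration('wrist'));snap('wrist','w1.png');plan([.555,.205,.20],np.pi/2)
for t in ['ring_top','hole_line']: print(t,models.mark_of(t,'wrist')[:3])
```

```text
t 2.2 p [0.5588 0.2008 0.199 ] yaw 1.5666 xdir [-2.e-04 -9.e-04 -1.e+00] F [-0.67 -0.33 -0.1 ] M [ 0.019  0.033 -0.073] w 0.0941 q [ 0.28  0.42  1.42 -0.    1.3  -1.28]
{'K': array([[297.10520643,   0.        , 321.14839328],
       [  0.        , 297.10520643, 203.40274673],
       [  0.        ,   0.        ,   1.        ]]), 'origin': array([0.48771049, 0.20253975, 0.3598981 ]), 'orientation': array([ 2.89276992e+00, -3.50156728e-04,  1.56718986e+00])}
tr [-0.034  0.088 -0.085] turn [-0.04  -0.009  0.005]
ring_top [{'at': [330.6, 213.2], 'score': 0.91}]
hole_line [{'at': [331.3, 217.8], 'score': 0.63}]
```

View pics/w1.png

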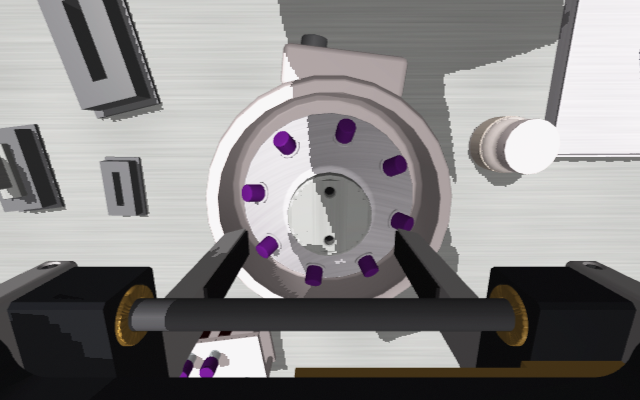

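The ring fills about (288–372, 172–257) with the holes at about (330,191) and (329,240). I'll localize them sub-pixel.

```bash
cat >> h.py <<'E'
def darkblob(im,px,r=9):
    g=cv2.cvtColor(im,cv2.COLOR_RGB2GRAY).astype(float)
    x0,y0=int(round(px[0])),int(round(px[1])); s=g[y0-r:y0+r+1,x0-r:x0+r+1]
    m=np.median(s); w=np.clip((m-s)-0.35*(m-s.min()),0,None)
    yy,xx=np.mgrid[-r:r+1,-r:r+1]; return np.array([x0+(w*xx).sum()/w.sum(),y0+(w*yy).sum()/w.sum()])
E
python3 - <<'E'
from h import *
st();W=optics.get_calibration('wrist');im=snap('wrist','w2.png')
cv2.imwrite('pics/w2z.png',cv2.resize(im[160:270,270:390,::-1],None,fx=5,fy=5,interpolation=cv2.INTER_CUBIC))
for p in [(330,191),(329,240)]:
    b=darkblob(im,p);print(b,atz(W,b,.112))
E
```

```text
t 2.35 p [0.5554 0.2051 0.1997] yaw 1.5705 xdir [-5.e-04  0.e+00 -1.e+00] F [-0.33  0.83 -1.08] M [ 0.078  0.046 -0.002] w 0.0938 q [ 0.29  0.41  1.43  0.    1.3  -1.28]
[324.35443399 194.46963216] [0.53953899 0.20952379 0.112     ]
[323.13664537 242.16286831] [0.58313893 0.20856837 0.112     ]
```

View pics/w2z.png

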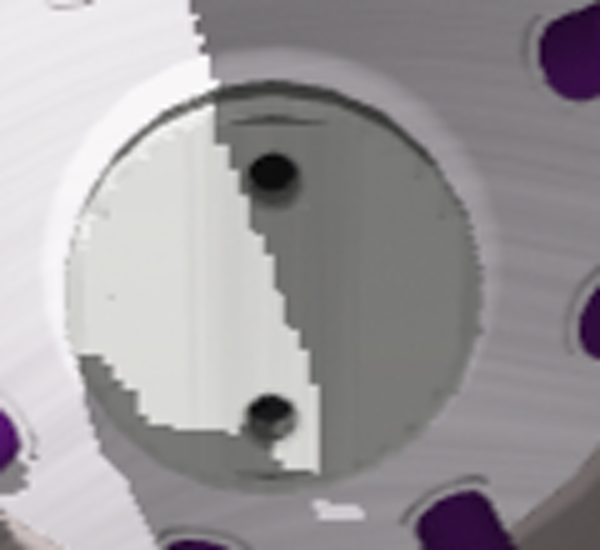

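Run:
```python
from h import *
plan([.530,-.153,.165],np.pi/2)
```

```text
tr [  1.397 -14.348  -1.016] turn [ 0.009 -0.002 -0.001]
```

{"op": "arm_command", "data": {
  "deltas": [
    {"translation":[0.1,-1.5,-0.1],"turn":[0,0,0]},
    {"translation":[0.3,-3,-0.2],"turn":[0,0,0]},
    {"translation":[0.4,-4.5,-0.3],"turn":[0,0,0]},
    {"translation":[0.6,-6,-0.4],"turn":[0,0,0]},
    {"translation":[0.7,-7.5,-0.5],"turn":[0,0,0]},
    {"translation":[0.9,-9,-0.6],"turn":[0,0,0]},
    {"translation":[1.0,-10.5,-0.7],"turn":[0,0,0]},
    {"translation":[1.2,-12,-0.8],"turn":[0,0,0]},
    {"translation":[1.3,-13.4,-0.9],"turn":[0,0,0]},
    {"translation":[1.4,-14.35,-1.0],"turn":[0,0,0]},
    {"translation":[1.4,-14.35,-1.0],"turn":[0,0,0]},
    {"translation":[1.4,-14.35,-1.0],"turn":[0,0,0]}
  ]
}}

```text
time_s: 3.4
ee_pos: [0.5306, -0.1533, 0.1651]
eef_rot: [0.711, 1.571, 0.711]
force: [0.1, 0.5, 0.2]
grip_width: 0.0942
```

Run:
```python
from h import *
snap('side','s3.png')
st();W=optics.get_calibration('wrist');print(W['origin'],W['orientation']);im=snap('wrist','w3.png')
for t in ['prong_tips','spanner_grip','stand_seat']: print(t,models.mark_of(t,'wrist')[:3])
cv2.imwrite('pics/w3z.png',cv2.resize(im[130:310,220:420,::-1],None,fx=3.3,fy=3.3,interpolation=cv2.INTER_CUBIC))
```

```text
t 3.45 p [ 0.5308 -0.1525  0.1652] yaw 1.5719 xdir [ 4.e-04  1.e-04 -1.e+00] F [ 1.3   1.33 -0.42] M [ 0.007 -0.056 -0.019] w 0.094 q [-0.35  0.36  1.58  0.    1.2  -1.92]
[ 0.45958783 -0.15129779  0.3260519 ] [ 2.89225590e+00 -1.38610398e-03  1.57243205e+00]
prong_tips [{'at': [318.3, 197.7], 'score': 0.92}]
spanner_grip [{'at': [319.0, 209.2], 'score': 0.75}]
stand_seat [{'at': [452.5, 63.7], 'score': 0.78}, {'at': [322.0, 203.2], 'score': 0.77}, {'at': [424.4, 221.2], 'score': 0.57}]
```

View pics/w3z.png

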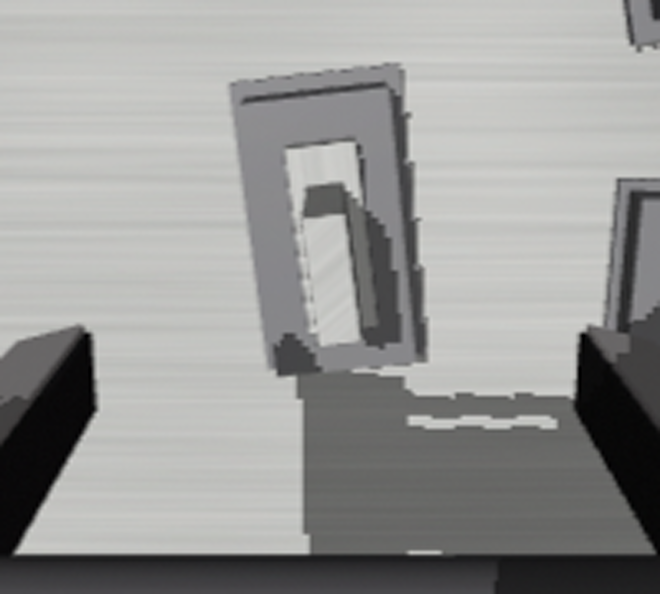

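View pics/w3.png

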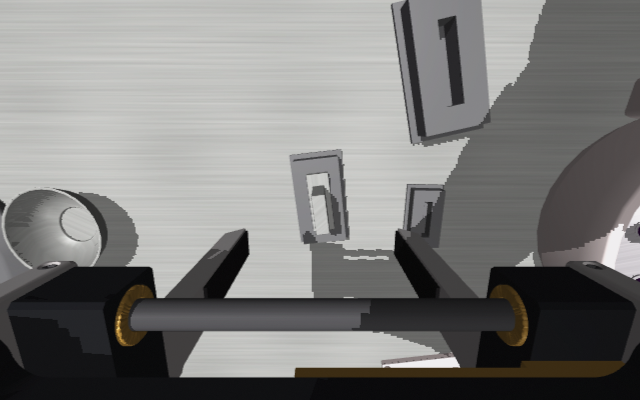

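Run:
```python
from h import *
S=optics.get_calibration('side');T=optics.get_calibration('top')
W=optics.get_calibration('wrist')
z=lambda p:(220+(p[0]+.5)/3.3-.5,130+(p[1]+.5)/3.3-.5)
P=[atz(W,z(p),.077) for p in [(303,216),(344,212),(361,341),(319,346)]]
print(np.round(P,4),np.mean(P,0));
for a,b in [(0,3),(1,2)]:
    d=P[b]-P[a];print('ang',np.arctan2(d[1],d[0]),np.linalg.norm(d))
# bar top outline near end left edge
B=[atz(W,z(p),.032) for p in [(286,149),(354,141)]];print('bar far end',np.round(B,4),np.linalg.norm(B[0]-B[1]))
# stand block top corners
Q=[atz(W,z(p),.024) for p in [(241,101),(388,86)]];print(np.round(Q,4))
# consistency via side/top
print('proj grip top in side/top',proj(S,np.mean(P,0)),proj(T,np.mean(P,0)))
im=cv2.imread('pics/s3.png');cv2.imwrite('pics/s3z.png',cv2.resize(im[150:210,310:400],None,fx=8,fy=8,interpolation=cv2.INTER_CUBIC))
im=cv2.imread('pics/w3.png');cv2.imwrite('pics/w3zz.png',cv2.resize(im[145:250,285:355],None,fx=5.5,fy=5.5,interpolation=cv2.INTER_NEAREST))
im=cv2.imread('pics/top0.png');cv2.imwrite('pics/t0z.png',cv2.resize(im[190:250,350:400],None,fx=8,fy=8,interpolation=cv2.INTER_CUBIC))
```

```text
[[ 0.5159 -0.159   0.077 ]
 [ 0.5148 -0.1484  0.077 ]
 [ 0.5503 -0.1436  0.077 ]
 [ 0.5518 -0.1549  0.077 ]] [ 0.53318401 -0.15146674  0.077     ]
ang 0.1144376426933464 0.03609711293110879
ang 0.13311746405519764 0.035818159940526055
bar far end [[ 0.5053 -0.1655  0.032 ]
 [ 0.5028 -0.1449  0.032 ]] 0.02067182494846494
[[ 0.4918 -0.1795  0.024 ]
 [ 0.4871 -0.1345  0.024 ]]
proj grip top in side/top [353.33679437 168.54150173] [375.0786177 217.6634554]
```

View pics/w3zz.png

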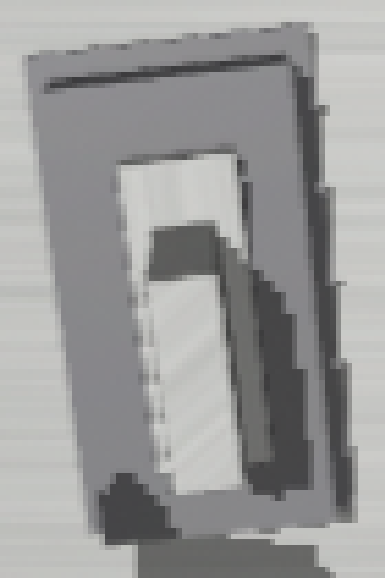

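View pics/s3z.png

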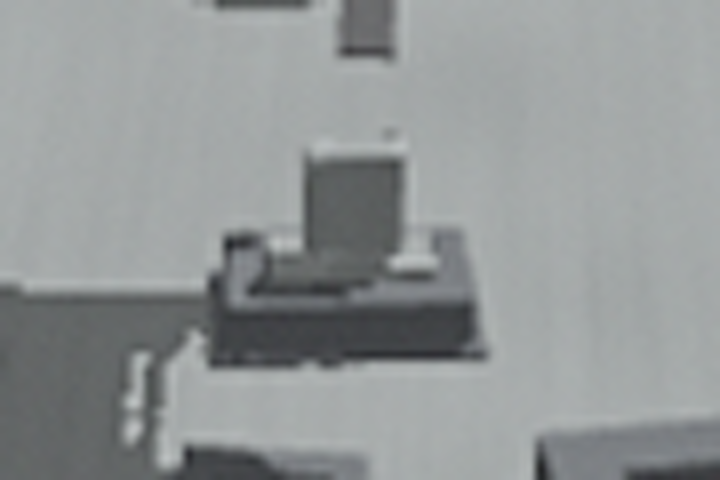

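The grip's length comes out at 36 mm at z = 0.077, and the side view agrees to about 1 px, so the spanner centre is about (0.533, −0.151) at yaw about 0.12.

Run:
```python
from h import *
plan([.533,-.151,.0585],np.pi/2+.12);plan([.533,-.151,.0585],np.pi/2+.12,([.530,-.153,.165],np.pi/2))
```

```text
tr [4.269 0.052 0.078] turn [-1.35e+00  5.00e-03  1.00e-03]
tr [4.26 0.08 0.12] turn [-1.375  0.     0.   ]
```

{"op": "arm_command", "data": {
  "deltas": [
    {"translation":[0.3,0.07,0.1],"turn":[-0.7,0,0]},
    {"translation":[0.8,0.07,0.1],"turn":[-1.36,0,0]},
    {"translation":[1.4,0.07,0.1],"turn":[-1.36,0,0]},
    {"translation":[2.0,0.07,0.1],"turn":[-1.36,0,0]},
    {"translation":[2.6,0.07,0.1],"turn":[-1.36,0,0]},
    {"translation":[3.2,0.07,0.1],"turn":[-1.36,0,0]},
    {"translation":[3.7,0.07,0.1],"turn":[-1.36,0,0]},
    {"translation":[4.05,0.07,0.1],"turn":[-1.36,0,0]},
    {"translation":[4.26,0.07,0.1],"turn":[-1.36,0,0]},
    {"translation":[4.26,0.07,0.1],"turn":[-1.36,0,0]}
  ],
  "gripper": 50
}}

```text
time_s: 4.48
ee_pos: [0.533, -0.1513, 0.0577]
eef_rot: [2.679, 1.57, 2.799]
force: [-0.3, -0.0, 0.0]
grip_width: 0.0502
```

Run:
```python
from h import *
st();im=snap('wrist','w4.png');st();print(models.mark_of('spanner_grip','wrist')[:2])
```

```text
t 4.48 p [ 0.533  -0.1513  0.0577] yaw 1.6905 xdir [-1.2e-03  4.0e-04 -1.0e+00] F [-0.26 -0.05  0.02] M [ 0.016  0.032 -0.018] w 0.0502 q [-0.34  0.5   1.66 -0.    0.98 -2.03]
t 4.53 p [ 0.5333 -0.1516  0.0585] yaw 1.6903 xdir [-3.e-04  1.e-04 -1.e+00] F [ 0.51 -0.33  0.71] M [ 0.037 -0.042 -0.   ] w 0.0502 q [-0.34  0.5   1.66 -0.    0.98 -2.03]
[{'at': [315.7, 257.0], 'score': 0.75}]
```

View pics/w4.png

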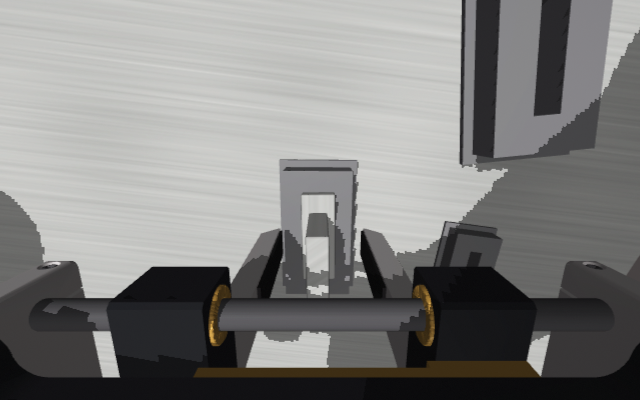

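{"op": "arm_command", "data": {
  "deltas": [
    {"translation":[0,0,0],"turn":[0,0,0]},
    {"translation":[0,0,0],"turn":[0,0,0]},
    {"translation":[0,0,0],"turn":[0,0,0]},
    {"translation":[0,0,0],"turn":[0,0,0]},
    {"translation":[0,0,0],"turn":[0,0,0]},
    {"translation":[0,0,0],"turn":[0,0,0]}
  ],
  "gripper": 8,
  "force": 55
}}

```text
time_s: 5.08
ee_pos: [0.5333, -0.152, 0.0586]
eef_rot: [-0.672, 1.571, -0.553]
force: [0.4, -1.8, -0.6]
grip_width: 0.0134
```

Run:
```python
from h import *
st();im=snap('wrist','w5.png')
cv2.imwrite('pics/w5z.png',cv2.resize(im[140:320,220:420,::-1],None,fx=3.3,fy=3.3,interpolation=cv2.INTER_CUBIC))
```

```text
t 5.08 p [ 0.5333 -0.152   0.0586] yaw 1.6898 xdir [ 2.e-04 -2.e-04 -1.e+00] F [ 0.35 -1.81 -0.62] M [-0.192  0.008  0.027] w 0.0134 q [-0.34  0.5   1.66 -0.    0.98 -2.03]
```

View pics/w5z.png

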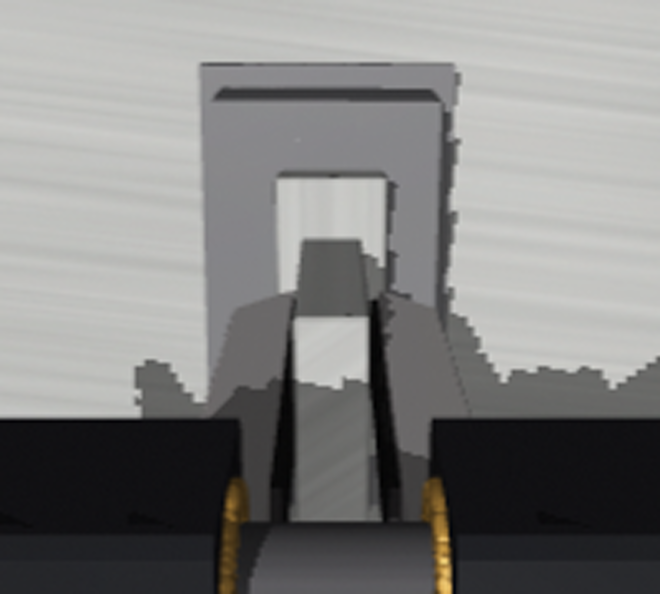

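The fingers are almost shut on the grip (13.4 mm, still closing) and it is well aligned.

{"op": "arm_command", "data": {
  "deltas": [
    {"translation":[0,0,0],"turn":[0,0,0]},
    {"translation":[0,0,0],"turn":[0,0,0]},
    {"translation":[0,0,0],"turn":[0,0,0]}
  ]
}}

```text
time_s: 5.38
ee_pos: [0.5333, -0.152, 0.0585]
eef_rot: [-1.049, 1.571, -0.93]
force: [-0.3, -1.3, -0.0]
grip_width: 0.0119
```

Run:
```python
from h import *
st();im=snap('wrist','w6.png');st()
cv2.imwrite('pics/w6z.png',cv2.resize(im[140:320,220:420,::-1],None,fx=3.3,fy=3.3,interpolation=cv2.INTER_CUBIC))
```

```text
t 5.38 p [ 0.5333 -0.152   0.0585] yaw 1.6898 xdir [ 1.e-04 -2.e-04 -1.e+00] F [-0.3  -1.3  -0.02] M [-0.166  0.05  -0.021] w 0.0119 q [-0.34  0.5   1.66 -0.    0.98 -2.03]
t 5.43 p [ 0.5333 -0.152   0.0585] yaw 1.6898 xdir [ 2.e-04 -2.e-04 -1.e+00] F [-0.2  -1.35  1.53] M [-0.225  0.074  0.038] w 0.0121 q [-0.34  0.5   1.66 -0.    0.98 -2.03]
```

View pics/w6z.png

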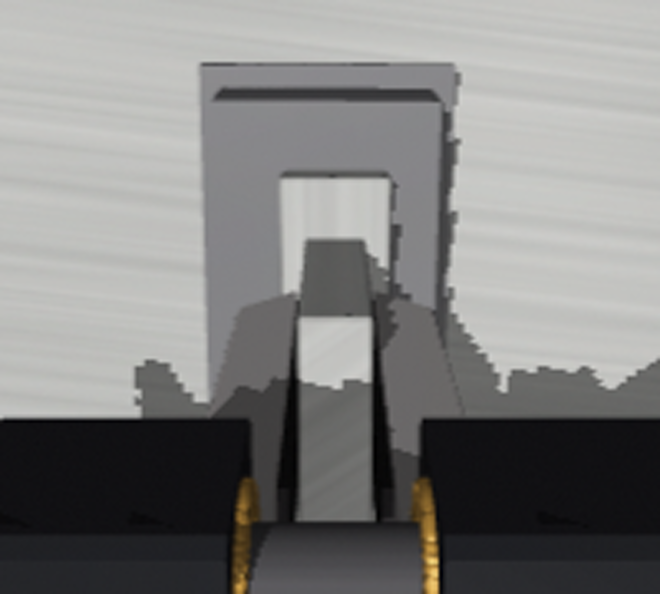

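Run:
```python
from h import *
W=optics.get_calibration('wrist');print(W['origin'],W['orientation'])
z=lambda p:(220+(p[0]+.5)/3.3-.5,140+(p[1]+.5)/3.3-.5)
for n,p,zz in [('grip near edge L',(299,316),.077),('R',(372,316),.077),('bar L',(281,177),.032),('bar R',(391,177),.032),('blk L',(212,101),.024),('blk R',(441,101),.024)]:
    print(n,atz(W,z(p),zz).round(4))
o=ctrl.get_obs();R=Ro.from_euler('xyz',o['eef_rot']).as_matrix();print((o['ee_pos']-.018*R[:,2]).round(4),(o['ee_pos']-.03*R[:,2]).round(4),(o['ee_pos']-.045*R[:,2]).round(4))
```

```text
[ 0.46260276 -0.15912568  0.21938053] [ 2.89227620e+00 -1.05126220e-03  1.69040993e+00]
grip near edge L [ 0.5159 -0.1581  0.077 ]
R [ 0.5146 -0.147   0.077 ]
bar L [ 0.5045 -0.1645  0.032 ]
bar R [ 0.502  -0.1432  0.032 ]
blk L [ 0.4925 -0.1801  0.024 ]
blk R [ 0.487  -0.1346  0.024 ]
[ 0.5154 -0.1541  0.0585] [ 0.5035 -0.1555  0.0585] [ 0.4886 -0.1573  0.0585]
```

Held at 12 mm. The check shows that the wrist camera reads y about 1.6 mm too high, so I correct the ring centre to about (0.561, 0.207). Now I lift.

{"op": "arm_command", "data": {
  "deltas": [
    {"translation":[-0.15,0,0],"turn":[0,0,0]},
    {"translation":[-0.4,0,0],"turn":[0,0,0]},
    {"translation":[-0.8,0,0],"turn":[0,0,0]},
    {"translation":[-1.4,0,0],"turn":[0,0,0]},
    {"translation":[-2.2,0,0],"turn":[0,0,0]},
    {"translation":[-3.2,0,0],"turn":[0,0,0]},
    {"translation":[-4.2,0,0],"turn":[0,0,0]},
    {"translation":[-5,0,0],"turn":[0,0,0]},
    {"translation":[-5.5,0,0],"turn":[0,0,0]},
    {"translation":[-5.5,0,0],"turn":[0,0,0]}
  ],
  "force": 60
}}

```text
time_s: 6.27
ee_pos: [0.5341, -0.1521, 0.1997]
eef_rot: [-0.45, 1.566, -0.331]
force: [-0.3, -0.2, -2.8]
grip_width: 0.0115
```

Run:
```python
from h import *
st();plan([.5613,.207,.195],np.pi/2-.018)
```

```text
t 6.27 p [ 0.5341 -0.1521  0.1997] yaw 1.6899 xdir [ 0.0049 -0.0017 -1.    ] F [-0.35 -0.22 -2.82] M [ 0.033  0.004 -0.008] w 0.0115 q [-0.34  0.33  1.54  0.    1.27 -2.03]
tr [ 0.167 14.134  2.786] turn [1.571 0.055 0.022]
```

{"op": "arm_command", "data": {
  "deltas": [
    {"translation":[0,1.3,0.3],"turn":[0.15,0,0]},
    {"translation":[0,2.8,0.6],"turn":[0.3,0,0]},
    {"translation":[0,4.3,0.9],"turn":[0.5,0,0]},
    {"translation":[0,5.8,1.2],"turn":[0.7,0,0]},
    {"translation":[0,7.3,1.5],"turn":[0.9,0,0]},
    {"translation":[0,8.8,1.8],"turn":[1.0,0,0]},
    {"translation":[0,10.3,2.1],"turn":[1.2,0,0]},
    {"translation":[0,11.8,2.4],"turn":[1.4,0,0]},
    {"translation":[0,13.2,2.65],"turn":[1.5,0,0]},
    {"translation":[0,14.13,2.82],"turn":[1.57,0,0]},
    {"translation":[0,14.13,2.82],"turn":[1.57,0,0]},
    {"translation":[0,14.13,2.82],"turn":[1.57,0,0]}
  ]
}}

```text
time_s: 7.27
ee_pos: [0.5607, 0.2082, 0.195]
eef_rot: [-2.8, 1.569, -2.816]
force: [-0.8, 0.2, -2.5]
grip_width: 0.0118
```

Run:
```python
from h import *
st();im=snap('wrist','w7.png');st();s=snap('side','s7.png');plan([.5613,.207,.170],np.pi/2-.018)
cv2.imwrite('pics/w7z.png',cv2.resize(im[140:320,220:420,::-1],None,fx=3.3,fy=3.3,interpolation=cv2.INTER_CUBIC))
cv2.imwrite('pics/s7z.png',cv2.resize(s[200:300,270:410,::-1],None,fx=5,fy=5,interpolation=cv2.INTER_CUBIC))
```

```text
t 7.27 p [0.5607 0.2082 0.195 ] yaw 1.555 xdir [-1.4e-03 -5.0e-04 -1.0e+00] F [-0.78  0.22 -2.52] M [-0.002  0.039  0.012] w 0.0118 q [ 0.29  0.43  1.41 -0.    1.3  -1.26]
t 7.32 p [0.5609 0.2072 0.1952] yaw 1.5536 xdir [-1.2e-03 -5.0e-04 -1.0e+00] F [-0.8   0.28 -3.14] M [ 0.003  0.036 -0.065] w 0.0113 q [ 0.29  0.43  1.41 -0.    1.3  -1.26]
tr [1.018 0.017 0.009] turn [-0.002 -0.01   0.005]
```

View pics/w7z.png

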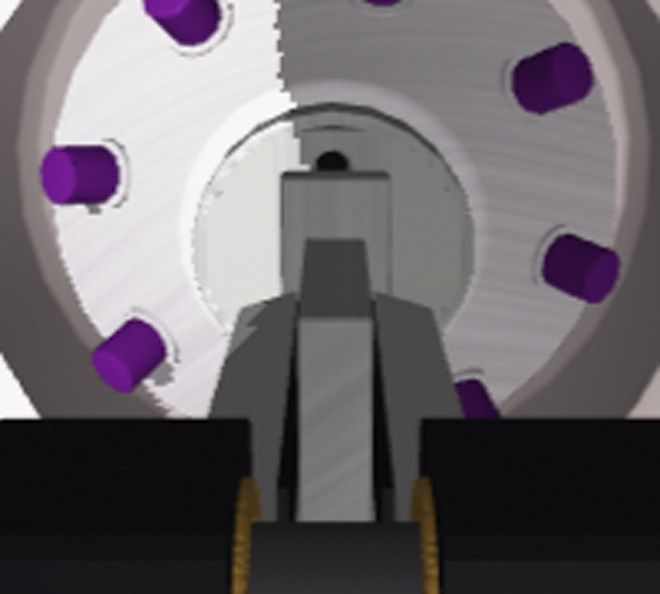

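View pics/s7z.png

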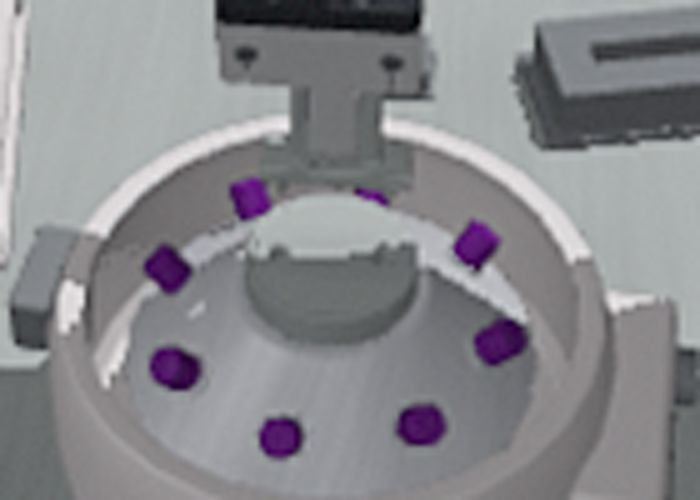

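Run:
```python
from h import *
W=optics.get_calibration('wrist');st()
z=lambda p:(220+(p[0]+.5)/3.3-.5,140+(p[1]+.5)/3.3-.5)
for n,p,zz in [('gripmid',(336,316),.2125),('barmid',(335.5,177),.1675),('hole',(331.5,161),.112),('ringL',(193,235),.112),('ringR',(473,235),.112)]: print(n,atz(W,z(p),zz).round(4))
```

```text
t 7.37 p [0.5611 0.2066 0.1954] yaw 1.5526 xdir [-9.e-04 -4.e-04 -1.e+00] F [-0.16  0.08 -2.  ] M [ 0.008  0.002 -0.022] w 0.0115 q [ 0.29  0.43  1.41 -0.    1.3  -1.26]
gripmid [0.5435 0.2086 0.2125]
barmid [0.5311 0.2088 0.1675]
hole [0.539  0.2077 0.112 ]
ringL [0.5579 0.1715 0.112 ]
ringR [0.5592 0.244  0.112 ]
```

{"op": "arm_command", "data": {
  "deltas": [
    {"translation":[0.3,0.02,0.01],"turn":[0,0,0]},
    {"translation":[0.6,0.02,0.01],"turn":[0,0,0]},
    {"translation":[0.9,0.02,0.01],"turn":[0,0,0]},
    {"translation":[1.0,0.02,0.01],"turn":[0,0,0]},
    {"translation":[1.0,0.02,0.01],"turn":[0,0,0]},
    {"translation":[1.0,0.02,0.01],"turn":[0,0,0]}
  ]
}}

```text
time_s: 7.87
ee_pos: [0.5616, 0.2076, 0.1708]
eef_rot: [-2.841, 1.571, -2.859]
force: [-0.6, -0.8, -2.3]
grip_width: 0.0113
```

Run:
```python
from h import *
st();W=optics.get_calibration('wrist');im=snap('wrist','w8.png');print(W);s=snap('side','s8.png');st()
cv2.imwrite('pics/w8z.png',cv2.resize(im[140:320,220:420,::-1],None,fx=3.3,fy=3.3,interpolation=cv2.INTER_CUBIC))
cv2.imwrite('pics/s8z.png',cv2.resize(s[205:275,290:390,::-1],None,fx=7,fy=7,interpolation=cv2.INTER_CUBIC))
```

```text
t 7.87 p [0.5616 0.2076 0.1708] yaw 1.5526 xdir [-3.e-04 -1.e-04 -1.e+00] F [-0.59 -0.78 -2.27] M [ 0.051 -0.01   0.032] w 0.0113 q [ 0.29  0.45  1.44  0.    1.25 -1.26]
{'K': array([[297.10520643,   0.        , 321.14839328],
       [  0.        , 297.10520643, 203.40274673],
       [  0.        ,   0.        ,   1.        ]]), 'origin': array([0.49046738, 0.21015766, 0.3316806 ]), 'orientation': array([ 2.89285469e+00, -1.17129905e-03,  1.55318932e+00])}
t 7.97 p [0.5617 0.2077 0.1713] yaw 1.5528 xdir [ 5.e-04  1.e-04 -1.e+00] F [-0.12 -0.73 -3.  ] M [-0.002 -0.029 -0.003] w 0.0116 q [ 0.29  0.45  1.44 -0.    1.25 -1.26]
```

View pics/w8z.png

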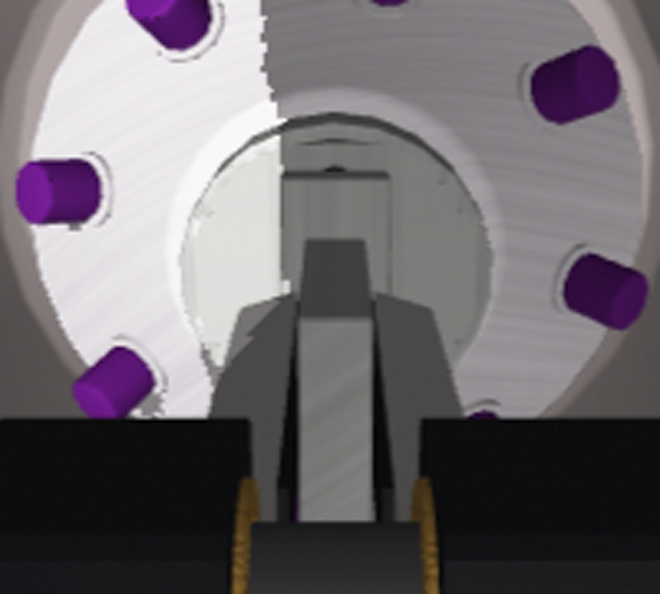

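View pics/s8z.png

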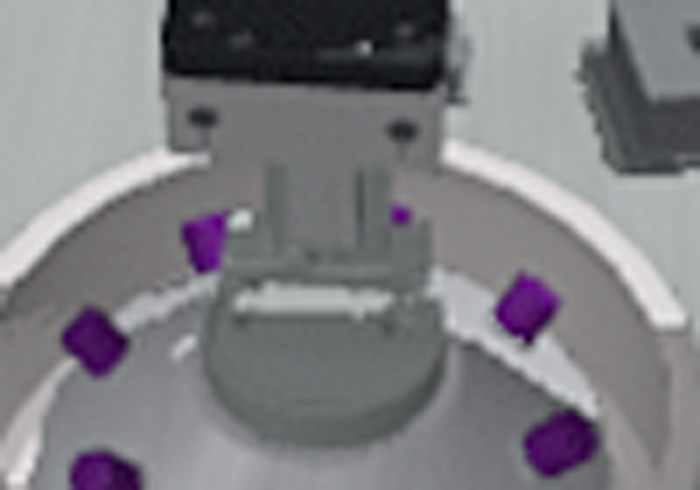

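Ring mid-column is 336 against bar mid-column 335.5 (zoomed picture), so y is aligned within about 0.5 mm. I descend by feel.

{"op": "arm_command", "data": {
  "deltas": [
    {"translation":[0.1,-0.01,-0.01],"turn":[0,0,0]},
    {"translation":[0.2,-0.01,-0.01],"turn":[0,0,0]},
    {"translation":[0.3,-0.01,-0.01],"turn":[0,0,0]},
    {"translation":[0.38,-0.01,-0.01],"turn":[0,0,0]},
    {"translation":[0.46,-0.01,-0.01],"turn":[0,0,0]},
    {"translation":[0.52,-0.01,-0.01],"turn":[0,0,0]},
    {"translation":[0.52,-0.01,-0.01],"turn":[0,0,0]}
  ]
}}

```text
time_s: 8.55
ee_pos: [0.5612, 0.2075, 0.1575]
eef_rot: [-2.848, 1.57, -2.866]
force: [-0.0, 0.3, -1.0]
grip_width: 0.0116
```

Run:
```python
from h import *
st()
```

```text
t 8.55 p [0.5612 0.2075 0.1575] yaw 1.5529 xdir [-6.e-04 -2.e-04 -1.e+00] F [-0.03  0.26 -1.03] M [ 0.016 -0.064  0.029] w 0.0116 q [ 0.29  0.47  1.45  0.    1.22 -1.26]
```

{"op": "arm_command", "data": {
  "deltas": [
    {"translation":[0.05,0,0],"turn":[0,0,0]},
    {"translation":[0.1,0,0],"turn":[0,0,0]},
    {"translation":[0.14,0,0],"turn":[0,0,0]},
    {"translation":[0.14,0,0],"turn":[0,0,0]}
  ]
}}

```text
time_s: 8.88
ee_pos: [0.5612, 0.2074, 0.1542]
eef_rot: [-2.746, 1.57, -2.764]
force: [-0.0, -0.6, -3.0]
grip_width: 0.0116
```

Run:
```python
from h import *
st()
```

```text
t 8.88 p [0.5612 0.2074 0.1542] yaw 1.5528 xdir [-3.e-04 -1.e-04 -1.e+00] F [-0.01 -0.6  -3.01] M [ 0.03  -0.02   0.057] w 0.0116 q [ 0.29  0.47  1.46 -0.    1.22 -1.26]
```

No contact force below the face height, so the prongs are entering the holes. I go on to the bottom.

{"op": "arm_command", "data": {
  "deltas": [
    {"translation":[0.05,0,0],"turn":[0,0,0]},
    {"translation":[0.1,0,0],"turn":[0,0,0]},
    {"translation":[0.15,0,0],"turn":[0,0,0]},
    {"translation":[0.2,0,0],"turn":[0,0,0]},
    {"translation":[0.2,0,0],"turn":[0,0,0]}
  ]
}}

```text
time_s: 9.3
ee_pos: [0.5612, 0.2075, 0.1491]
eef_rot: [-2.857, 1.57, -2.875]
force: [0.1, -0.2, -1.3]
grip_width: 0.0117
```

Run:
```python
from h import *
st()
```

```text
t 9.3 p [0.5612 0.2075 0.1491] yaw 1.5528 xdir [-4.e-04 -1.e-04 -1.e+00] F [ 0.11 -0.23 -1.25] M [ 0.041 -0.038  0.017] w 0.0117 q [ 0.29  0.47  1.46  0.    1.21 -1.26]
```

{"op": "arm_command", "data": {
  "deltas": [
    {"translation":[0.02,0,0],"turn":[0,0,0]},
    {"translation":[0.04,0,0],"turn":[0,0,0]},
    {"translation":[0.06,0,0],"turn":[0,0,0]},
    {"translation":[0.06,0,0],"turn":[0,0,0]}
  ]
}}

```text
time_s: 9.63
ee_pos: [0.5614, 0.2075, 0.1484]
eef_rot: [0.26, 1.57, 0.242]
force: [-2.0, -0.2, 3.3]
grip_width: 0.0117
```

Run:
```python
from h import *
st()
```

```text
t 9.63 p [0.5614 0.2075 0.1484] yaw 1.5528 xdir [ 5.e-04  1.e-04 -1.e+00] F [-1.97 -0.24  3.31] M [-0.101  0.38  -0.014] w 0.0117 q [ 0.29  0.48  1.46 -0.    1.2  -1.26]
```

The prongs bottomed at TCP z = 0.1484 (expected 0.1485) with about 6 N net. Fully home; now turning clockwise.

{"op": "arm_command", "data": {
  "deltas": [
    {"translation":[0,0,0],"turn":[0.3,0,0]},
    {"translation":[0,0,0],"turn":[0.6,0,0]},
    {"translation":[0,0,0],"turn":[0.9,0,0]},
    {"translation":[0,0,0],"turn":[1.2,0,0]},
    {"translation":[0,0,0],"turn":[1.5,0,0]},
    {"translation":[0,0,0],"turn":[1.8,0,0]}
  ]
}}

```text
time_s: 10.13
ee_pos: [0.5616, 0.2077, 0.1485]
eef_rot: [0.486, 1.57, 0.31]
force: [-0.2, 1.7, 2.2]
grip_width: 0.0116
```

Run:
```python
from h import *
st()
```

```text
t 10.13 p [0.5616 0.2077 0.1485] yaw 1.3948 xdir [ 1.2e-03  4.0e-04 -1.0e+00] F [-0.23  1.67  2.22] M [0.095 0.053 0.24 ] w 0.0116 q [ 0.29  0.48  1.46  0.    1.2  -1.1 ]
```

{"op": "arm_command", "data": {
  "deltas": [
    {"translation":[0,0,0],"turn":[0.4,0,0]},
    {"translation":[0,0,0],"turn":[0.8,0,0]},
    {"translation":[0,0,0],"turn":[1.2,0,0]},
    {"translation":[0,0,0],"turn":[1.6,0,0]},
    {"translation":[0,0,0],"turn":[2.0,0,0]},
    {"translation":[0,0,0],"turn":[2.4,0,0]},
    {"translation":[0,0,0],"turn":[2.8,0,0]},
    {"translation":[0,0,0],"turn":[3.2,0,0]},
    {"translation":[0,0,0],"turn":[3.6,0,0]},
    {"translation":[0,0,0],"turn":[4.0,0,0]},
    {"translation":[0,0,0],"turn":[4.4,0,0]},
    {"translation":[0,0,0],"turn":[4.8,0,0]}
  ]
}}

```text
time_s: 11.13
ee_pos: [0.5617, 0.2079, 0.1485]
eef_rot: [1.055, 1.569, 0.46]
force: [0.5, 1.0, 1.9]
grip_width: 0.0116
```

Run:
```python
from h import *
st()
```

```text
t 11.13 p [0.5617 0.2079 0.1485] yaw 0.9756 xdir [ 1.5e-03  8.0e-04 -1.0e+00] F [0.49 0.98 1.89] M [ 0.349 -0.103  0.229] w 0.0116 q [ 0.29  0.48  1.46  0.    1.2  -0.68]
```

{"op": "arm_command", "data": {
  "deltas": [
    {"translation":[0,0,0],"turn":[0.4,0,0]},
    {"translation":[0,0,0],"turn":[0.8,0,0]},
    {"translation":[0,0,0],"turn":[1.2,0,0]},
    {"translation":[0,0,0],"turn":[1.6,0,0]},
    {"translation":[0,0,0],"turn":[2.0,0,0]},
    {"translation":[0,0,0],"turn":[2.4,0,0]},
    {"translation":[0,0,0],"turn":[2.8,0,0]},
    {"translation":[0,0,0],"turn":[3.2,0,0]}
  ]
}}

```text
time_s: 11.8
ee_pos: [0.5617, 0.2079, 0.1485]
eef_rot: [1.347, 1.569, 0.472]
force: [1.7, 1.6, 1.5]
grip_width: 0.0116
```

Run:
```python
from h import *
st()
```

```text
t 11.8 p [0.5617 0.2079 0.1485] yaw 0.6964 xdir [ 1.8e-03  9.0e-04 -1.0e+00] F [1.71 1.55 1.46] M [ 0.441 -0.309  0.281] w 0.0116 q [ 0.29  0.48  1.46  0.    1.2  -0.4 ]
```

{"op": "arm_command", "data": {
  "deltas": [
    {"translation":[0,0,0],"turn":[0.3,0,0]},
    {"translation":[0,0,0],"turn":[0.6,0,0]},
    {"translation":[0,0,0],"turn":[0.8,0,0]},
    {"translation":[0,0,0],"turn":[0.9,0,0]}
  ]
}}

```text
time_s: 12.13
ee_pos: [0.5618, 0.2079, 0.1484]
eef_rot: [1.441, 1.569, 0.488]
force: [2.3, 4.2, 1.9]
grip_width: 0.0118
```

{"op": "arm_command", "data": {
  "deltas": [
    {"translation":[0,0,0],"turn":[0.1,0,0]},
    {"translation":[0,0,0],"turn":[0.2,0,0]}
  ]
}}

```text
time_s: 12.3
ee_pos: [0.5618, 0.2079, 0.1485]
eef_rot: [1.469, 1.569, 0.5]
force: [3.5, 4.9, 2.0]
grip_width: 0.0119
```

Run:
```python
from h import *
st()
```

```text
t 12.3 p [0.5618 0.2079 0.1485] yaw 0.6016 xdir [ 0.0017  0.001  -1.    ] F [3.53 4.95 1.98] M [ 0.963 -0.747  0.263] w 0.0119 q [ 0.29  0.48  1.46  0.    1.2  -0.31]
```

{"op": "arm_command", "data": {
  "deltas": [
    {"translation":[0,0.01,0],"turn":[0.1,0,0]},
    {"translation":[0,0.02,0],"turn":[0.2,0,0]}
  ]
}}

```text
time_s: 12.47
ee_pos: [0.5619, 0.208, 0.1484]
eef_rot: [1.445, 1.57, 0.459]
force: [0.1, 2.4, 6.1]
grip_width: 0.0116
```

Run:
```python
from h import *
st()
```

```text
t 12.47 p [0.5619 0.208  0.1484] yaw 0.5839 xdir [ 7.e-04  4.e-04 -1.e+00] F [0.12 2.4  6.05] M [ 0.534 -0.058  0.18 ] w 0.0116 q [ 0.29  0.48  1.46  0.    1.2  -0.29]
```

{"op": "arm_command", "data": {
  "deltas": [
    {"translation":[0,0,0],"turn":[0.1,0,0]},
    {"translation":[0,0,0],"turn":[0.2,0,0]}
  ]
}}

```text
time_s: 12.63
ee_pos: [0.5619, 0.208, 0.1484]
eef_rot: [1.506, 1.57, 0.502]
force: [1.6, 3.1, 4.8]
grip_width: 0.0116
```

Run:
```python
from h import *
st()
```

```text
t 12.63 p [0.5619 0.208  0.1484] yaw 0.5663 xdir [ 7.e-04  4.e-04 -1.e+00] F [1.55 3.07 4.79] M [ 0.637 -0.233  0.262] w 0.0116 q [ 0.29  0.48  1.46  0.    1.2  -0.27]
```

{"op": "arm_command", "data": {
  "deltas": [
    {"translation":[0,0.005,0],"turn":[0.08,0,0]},
    {"translation":[0,0.01,0],"turn":[0.16,0,0]}
  ]
}}

```text
time_s: 12.8
ee_pos: [0.562, 0.208, 0.1484]
eef_rot: [1.38, 1.57, 0.362]
force: [-0.4, 2.1, 6.7]
grip_width: 0.0118
```

Run:
```python
from h import *
st()
```

```text
t 12.8 p [0.562  0.208  0.1484] yaw 0.5524 xdir [ 3.e-04  1.e-04 -1.e+00] F [-0.43  2.1   6.67] M [0.425 0.112 0.211] w 0.0118 q [ 0.29  0.48  1.46  0.    1.21 -0.26]
```

{"op": "arm_command", "data": {
  "deltas": [
    {"translation":[0,0,0],"turn":[0.08,0,0]},
    {"translation":[0,0,0],"turn":[0.16,0,0]}
  ]
}}

```text
time_s: 12.97
ee_pos: [0.5619, 0.208, 0.1484]
eef_rot: [1.4, 1.57, 0.368]
force: [-0.7, 2.4, 6.2]
grip_width: 0.0118
```

Run:
```python
from h import *
st()
```

```text
t 12.97 p [0.5619 0.208  0.1484] yaw 0.5384 xdir [ 3.e-04  1.e-04 -1.e+00] F [-0.7   2.44  6.24] M [0.468 0.058 0.218] w 0.0118 q [ 0.29  0.48  1.46  0.    1.21 -0.25]
```

{"op": "arm_command", "data": {
  "deltas": [
    {"translation":[-0.005,0,0],"turn":[0.08,0,0]},
    {"translation":[-0.005,0,0],"turn":[0.16,0,0]}
  ]
}}

```text
time_s: 13.13
ee_pos: [0.562, 0.208, 0.1484]
eef_rot: [1.499, 1.57, 0.453]
force: [0.2, 2.2, 6.2]
grip_width: 0.0121
```

```bash
python3 -c "from h import *;st()"
```

```text
t 13.13 p [0.562  0.208  0.1484] yaw 0.5245 xdir [ 3.e-04  1.e-04 -1.e+00] F [0.22 2.23 6.22] M [ 0.524 -0.003  0.247] w 0.0121 q [ 0.29  0.48  1.46  0.    1.21 -0.23]
```

{"op": "arm_command", "data": {
  "deltas": [
    {"translation":[0,0,0],"turn":[0.1,0,0]},
    {"translation":[0,0,0],"turn":[0.2,0,0]}
  ]
}}

```text
time_s: 13.3
ee_pos: [0.562, 0.208, 0.1484]
eef_rot: [1.495, 1.57, 0.431]
force: [-0.0, 2.6, 6.0]
grip_width: 0.0117
```

```bash
python3 -c "from h import *;st()"
```

```text
t 13.3 p [0.562  0.208  0.1484] yaw 0.5068 xdir [ 3.e-04  1.e-04 -1.e+00] F [-0.05  2.56  6.02] M [ 0.544 -0.026  0.272] w 0.0117 q [ 0.29  0.48  1.46  0.    1.21 -0.21]
```

{"op": "arm_command", "data": {
  "deltas": [
    {"translation":[0,0,0],"turn":[0.1,0,0]},
    {"translation":[0,0,0],"turn":[0.2,0,0]}
  ]
}}

```text
time_s: 13.47
ee_pos: [0.562, 0.208, 0.1484]
eef_rot: [1.55, 1.57, 0.468]
force: [0.5, 2.3, 5.4]
grip_width: 0.0115
```

```bash
python3 -c "from h import *;st()"
```

```text
t 13.47 p [0.562  0.208  0.1484] yaw 0.4894 xdir [ 3.e-04  2.e-04 -1.e+00] F [0.47 2.33 5.41] M [0.533 0.017 0.237] w 0.0115 q [ 0.29  0.48  1.46  0.    1.21 -0.2 ]
```

{"op": "arm_command", "data": {
  "deltas": [
    {"translation":[0,0,0],"turn":[0.1,0,0]},
    {"translation":[0,0,0],"turn":[0.2,0,0]}
  ]
}}

```text
time_s: 13.63
ee_pos: [0.562, 0.208, 0.1484]
eef_rot: [1.56, 1.57, 0.461]
force: [0.6, 2.1, 7.2]
grip_width: 0.0116
```

```bash
python3 -c "from h import *;st()"
```

```text
t 13.63 p [0.562  0.208  0.1484] yaw 0.4719 xdir [ 4.e-04  2.e-04 -1.e+00] F [0.6  2.1  7.19] M [ 0.575 -0.092  0.236] w 0.0116 q [ 0.29  0.48  1.46  0.    1.21 -0.18]
```

{"op": "arm_command", "data": {
  "deltas": [
    {"translation":[-0.005,0,0],"turn":[0.1,0,0]},
    {"translation":[-0.005,0,0],"turn":[0.2,0,0]}
  ]
}}

```text
time_s: 13.8
ee_pos: [0.562, 0.2079, 0.1484]
eef_rot: [1.038, 1.571, -0.078]
force: [1.1, 2.3, 5.4]
grip_width: 0.0117
```

```bash
python3 -c "from h import *;st()"
```

```text
t 13.8 p [0.562  0.2079 0.1484] yaw 0.4546 xdir [ 3.e-04 -0.e+00 -1.e+00] F [1.1  2.29 5.43] M [ 0.535 -0.124  0.615] w 0.0117 q [ 0.29  0.48  1.46 -0.    1.21 -0.16]
```

Resistance jumped to 0.6 N m, so the stop is reached. I ease back at once, within the hole play.

{"op": "arm_command", "data": {
  "deltas": [
    {"translation":[0,0,0],"turn":[-0.3,0,0]},
    {"translation":[0,0,0],"turn":[-0.5,0,0]}
  ]
}}

```text
time_s: 13.97
ee_pos: [0.5619, 0.2077, 0.1484]
eef_rot: [-0.347, 1.571, -1.419]
force: [-0.3, 0.4, 6.3]
grip_width: 0.0116
```

```bash
python3 -c "from h import *;st()"
```

```text
t 13.97 p [0.5619 0.2077 0.1484] yaw 0.4991 xdir [ 0.e+00 -2.e-04 -1.e+00] F [-0.29  0.44  6.28] M [ 0.143 -0.058 -0.086] w 0.0116 q [ 0.29  0.48  1.46 -0.    1.21 -0.21]
```

{"op": "arm_command", "data": {
  "deltas": [
    {"translation":[-0.08,0,0],"turn":[0,0,0]},
    {"translation":[-0.2,0,0],"turn":[0,0,0]},
    {"translation":[-0.35,0,0],"turn":[0,0,0]},
    {"translation":[-0.5,0,0],"turn":[0,0,0]},
    {"translation":[-0.8,0,0],"turn":[0,0,0]},
    {"translation":[-1.2,0,0],"turn":[0,0,0]},
    {"translation":[-1.6,0,0],"turn":[0,0,0]},
    {"translation":[-2.0,0,0],"turn":[0,0,0]},
    {"translation":[-2.0,0,0],"turn":[0,0,0]}
  ]
}}

```text
time_s: 14.72
ee_pos: [0.5626, 0.2081, 0.2011]
eef_rot: [1.365, 1.567, 0.293]
force: [0.8, -0.1, -2.2]
grip_width: 0.0116
```

Run:
```python
from h import *
st();im=snap('wrist','w9.png');T=snap('top','t9.png');plan([.534,-.1535,.195],np.pi/2+.12,([.5619,.2077,.198],.5))
cv2.imwrite('pics/w9z.png',cv2.resize(im[140:320,220:420,::-1],None,fx=3.3,fy=3.3,interpolation=cv2.INTER_CUBIC))
```

```text
t 14.72 p [0.5626 0.2081 0.2011] yaw 0.4986 xdir [ 0.0036  0.0011 -1.    ] F [ 0.75 -0.14 -2.16] M [ 0.005  0.014 -0.012] w 0.0116 q [ 0.29  0.43  1.4  -0.    1.31 -0.21]
tr [ 0.12  -7.906 12.144] turn [-13.646   0.      0.   ]
```

View pics/w9z.png

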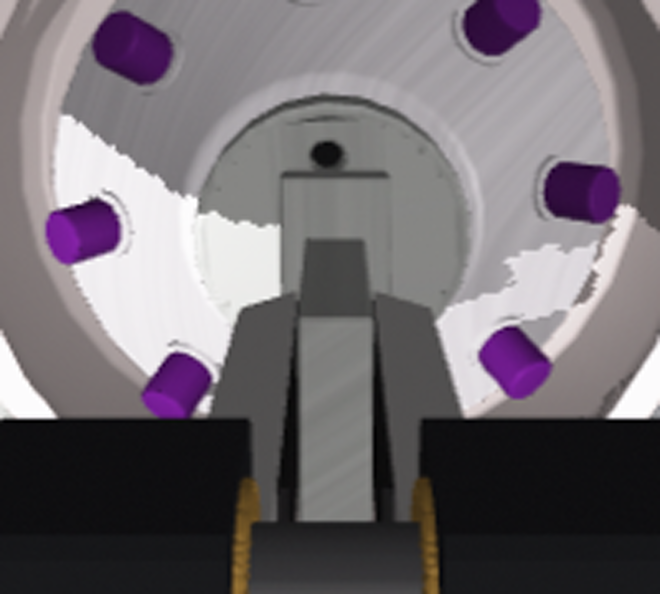

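{"op": "arm_command", "data": {
  "deltas": [
    {"translation":[0,-0.4,0.6],"turn":[-0.7,0,0]},
    {"translation":[0,-1.0,1.5],"turn":[-1.7,0,0]},
    {"translation":[0,-1.7,2.6],"turn":[-2.9,0,0]},
    {"translation":[0,-2.4,3.7],"turn":[-4.1,0,0]},
    {"translation":[0,-3.1,4.8],"turn":[-5.4,0,0]},
    {"translation":[0,-3.8,5.9],"turn":[-6.6,0,0]},
    {"translation":[0,-4.6,7.1],"turn":[-7.9,0,0]},
    {"translation":[0,-5.4,8.3],"turn":[-9.2,0,0]},
    {"translation":[0,-6.1,9.4],"turn":[-10.5,0,0]},
    {"translation":[0,-6.8,10.5],"turn":[-11.7,0,0]},
    {"translation":[0,-7.5,11.5],"turn":[-12.9,0,0]},
    {"translation":[0.1,-7.9,12.14],"turn":[-13.65,0,0]}
  ]
}}

```text
time_s: 15.82
ee_pos: [0.5329, -0.1557, 0.1955]
eef_rot: [-2.596, 1.57, -2.472]
force: [-0.8, -0.9, -1.7]
grip_width: 0.012
```

{"op": "arm_command", "data": {
  "deltas": [
    {"translation":[0,0,0],"turn":[0,0,0]},
    {"translation":[0,0,0],"turn":[0,0,0]}
  ]
}}

```text
time_s: 15.98
ee_pos: [0.5332, -0.1537, 0.195]
eef_rot: [2.587, 1.569, 2.704]
force: [0.3, 0.6, -2.3]
grip_width: 0.0122
```

Run:
```python
from h import *
st();W=optics.get_calibration('wrist');im=snap('wrist','w10.png');plan([.534,-.1535,.090],np.pi/2+.12)
cv2.imwrite('pics/w10z.png',cv2.resize(im[140:320,220:420,::-1],None,fx=3.3,fy=3.3,interpolation=cv2.INTER_CUBIC))
```

```text
t 15.98 p [ 0.5332 -0.1537  0.195 ] yaw 1.6872 xdir [-1.2e-03  6.0e-04 -1.0e+00] F [ 0.3   0.64 -2.27] M [ 0.092 -0.007 -0.017] w 0.0122 q [-0.35  0.34  1.54  0.    1.26 -2.03]
tr [ 4.209 -0.032  0.025] turn [-0.033 -0.01  -0.007]
```

View pics/w10z.png

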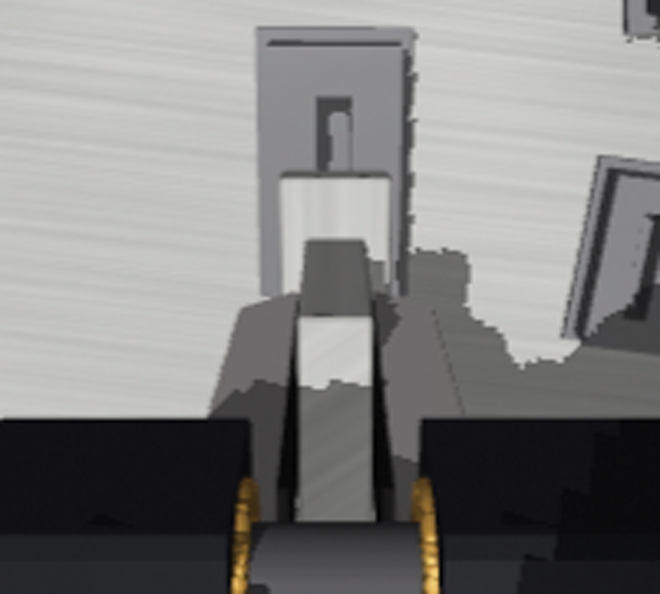

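The slot mouth is at zoom col 316–352 and the bar is centred at 335, so they are aligned. I descend.

{"op": "arm_command", "data": {
  "deltas": [
    {"translation":[0.4,-0.02,0.02],"turn":[-0.03,0,0]},
    {"translation":[1.0,-0.02,0.02],"turn":[-0.03,0,0]},
    {"translation":[1.8,-0.02,0.02],"turn":[-0.03,0,0]},
    {"translation":[2.6,-0.02,0.02],"turn":[-0.03,0,0]},
    {"translation":[3.4,-0.02,0.02],"turn":[-0.03,0,0]},
    {"translation":[4.0,-0.02,0.02],"turn":[-0.03,0,0]},
    {"translation":[4.2,-0.02,0.02],"turn":[-0.03,0,0]},
    {"translation":[4.2,-0.02,0.02],"turn":[-0.03,0,0]}
  ]
}}

```text
time_s: 16.7
ee_pos: [0.5336, -0.1525, 0.0892]
eef_rot: [2.652, 1.568, 2.774]
force: [-0.5, -0.6, -2.5]
grip_width: 0.0113
```

Run:
```python
from h import *
st();im=snap('wrist','w11.png');s=snap('side','s11.png')
cv2.imwrite('pics/w11z.png',cv2.resize(im[140:320,220:420,::-1],None,fx=3.3,fy=3.3,interpolation=cv2.INTER_CUBIC))
cv2.imwrite('pics/s11z.png',cv2.resize(s[140:220,310:410,::-1],None,fx=7,fy=7,interpolation=cv2.INTER_CUBIC))
```

```text
t 16.7 p [ 0.5336 -0.1525  0.0892] yaw 1.6931 xdir [-2.5e-03  9.0e-04 -1.0e+00] F [-0.5  -0.56 -2.51] M [ 0.052 -0.029 -0.   ] w 0.0113 q [-0.34  0.46  1.64  0.    1.05 -2.04]
```

View pics/w11z.png

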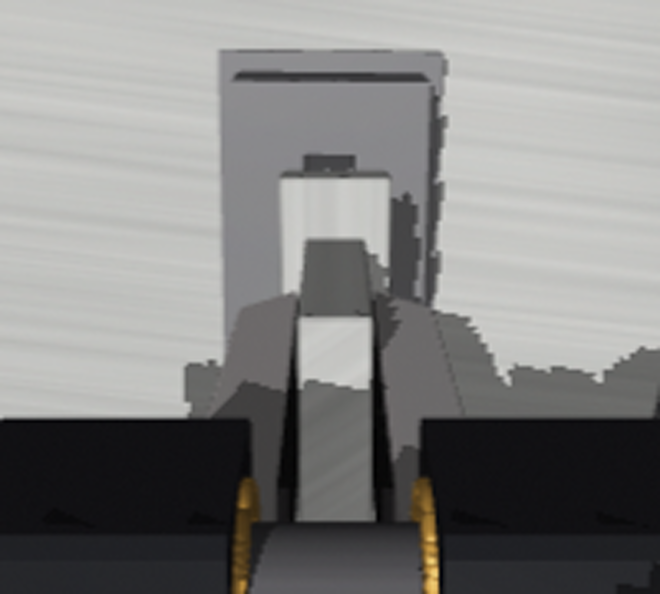

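View pics/s11z.png

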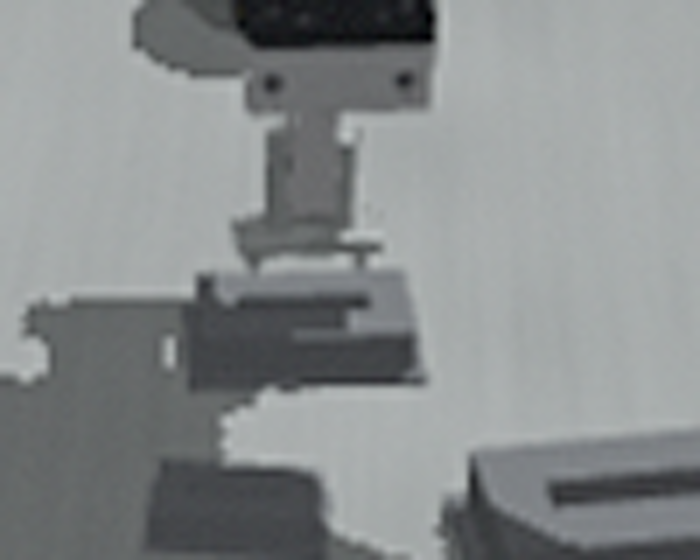

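{"op": "arm_command", "data": {
  "deltas": [
    {"translation":[0.05,-0.05,0],"turn":[0,0,0]},
    {"translation":[0.2,-0.05,0],"turn":[0,0,0]},
    {"translation":[0.35,-0.05,0],"turn":[0,0,0]},
    {"translation":[0.5,-0.05,0],"turn":[0,0,0]},
    {"translation":[0.65,-0.05,0],"turn":[0,0,0]},
    {"translation":[0.8,-0.05,0],"turn":[0,0,0]},
    {"translation":[0.95,-0.05,0],"turn":[0,0,0]},
    {"translation":[1.08,-0.05,0],"turn":[0,0,0]},
    {"translation":[1.16,-0.05,0],"turn":[0,0,0]},
    {"translation":[1.16,-0.05,0],"turn":[0,0,0]}
  ]
}}

```text
time_s: 17.63
ee_pos: [0.5341, -0.1547, 0.0611]
eef_rot: [2.676, 1.57, 2.798]
force: [0.7, -0.1, -2.9]
grip_width: 0.0116
```

```bash
python3 -c "from h import *;st()"
```

```text
t 17.63 p [ 0.5341 -0.1547  0.0611] yaw 1.6924 xdir [-7.e-04  3.e-04 -1.e+00] F [ 0.69 -0.06 -2.9 ] M [ 0.029  0.019 -0.021] w 0.0116 q [-0.35  0.5   1.65 -0.    0.99 -2.04]
```

{"op": "arm_command", "data": {
  "deltas": [
    {"translation":[0.03,0.03,0],"turn":[0,0,0]},
    {"translation":[0.06,0.04,0],"turn":[0,0,0]},
    {"translation":[0.09,0.04,0],"turn":[0,0,0]},
    {"translation":[0.12,0.04,0],"turn":[0,0,0]},
    {"translation":[0.12,0.04,0],"turn":[0,0,0]}
  ]
}}

```text
time_s: 18.05
ee_pos: [0.5342, -0.1538, 0.0586]
eef_rot: [2.99, 1.571, 3.112]
force: [0.4, -0.1, -1.3]
grip_width: 0.0119
```

```bash
python3 -c "from h import *;st()"
```

```text
t 18.05 p [ 0.5342 -0.1538  0.0586] yaw 1.6925 xdir [-1.e-04  0.e+00 -1.e+00] F [ 0.36 -0.09 -1.35] M [-0.     0.054  0.042] w 0.0119 q [-0.35  0.5   1.65 -0.    0.98 -2.04]
```

{"op": "arm_command", "data": {
  "deltas": [
    {"translation":[0.02,0,0],"turn":[0,0,0]},
    {"translation":[0.03,0,0],"turn":[0,0,0]},
    {"translation":[0.03,0,0],"turn":[0,0,0]}
  ]
}}

```text
time_s: 18.3
ee_pos: [0.5342, -0.1538, 0.0585]
eef_rot: [-0.47, 1.571, -0.348]
force: [-3.9, 0.6, 5.4]
grip_width: 0.0119
```

```bash
python3 -c "from h import *;st()"
```

```text
t 18.3 p [ 0.5342 -0.1538  0.0585] yaw 1.6924 xdir [ 2.e-04 -1.e-04 -1.e+00] F [-3.93  0.6   5.43] M [ 0.321  0.681 -0.012] w 0.0119 q [-0.35  0.5   1.65 -0.    0.98 -2.04]
```

Seated at TCP z = 0.0585, the same height as at pick-up, with firm contact. I release it: open, wait, then lift.

{"op": "arm_command", "data": {
  "deltas": [
    {"translation":[0,0,0],"turn":[0,0,0]},
    {"translation":[0,0,0],"turn":[0,0,0]},
    {"translation":[0,0,0],"turn":[0,0,0]},
    {"translation":[0,0,0],"turn":[0,0,0]},
    {"translation":[0,0,0],"turn":[0,0,0]},
    {"translation":[0,0,0],"turn":[0,0,0]}
  ],
  "gripper": 50
}}

```text
time_s: 18.8
ee_pos: [0.5342, -0.1538, 0.0579]
eef_rot: [-0.133, 1.571, -0.011]
force: [0.5, -0.1, -0.9]
grip_width: 0.0475
```

Run:
```python
from h import *
st();im=snap('wrist','w12.png')
cv2.imwrite('pics/w12z.png',cv2.resize(im[140:320,220:420,::-1],None,fx=3.3,fy=3.3,interpolation=cv2.INTER_CUBIC))
```

```text
t 18.8 p [ 0.5342 -0.1538  0.0579] yaw 1.6924 xdir [ 0. -0. -1.] F [ 0.45 -0.14 -0.89] M [ 0.056 -0.01   0.058] w 0.0475 q [-0.35  0.51  1.65  0.    0.98 -2.04]
```

View pics/w12z.png

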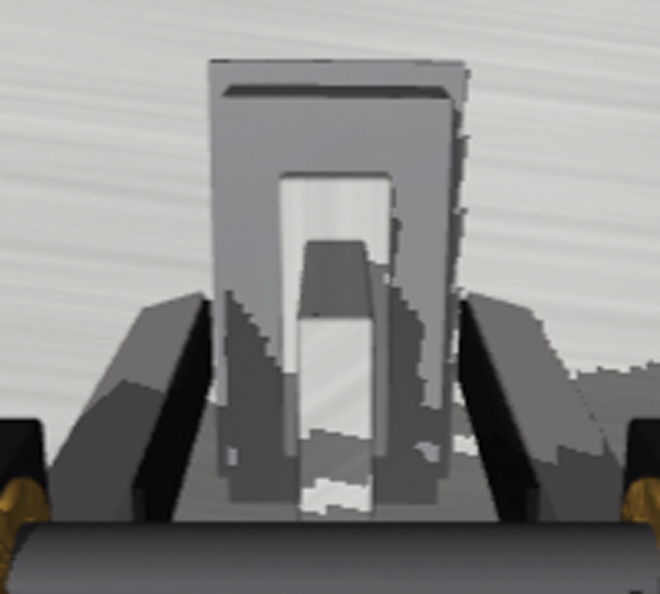

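The spanner stands upright, centred, with its bar flat on the block and the fingers clear. I rise and check again.

{"op": "arm_command", "data": {
  "deltas": [
    {"translation":[-0.3,0,0],"turn":[0,0,0]},
    {"translation":[-0.9,0,0],"turn":[0,0,0]},
    {"translation":[-1.7,0,0],"turn":[0,0,0]},
    {"translation":[-2.7,0,0],"turn":[0,0,0]},
    {"translation":[-3.7,0,0],"turn":[0,0,0]},
    {"translation":[-4.7,0,0],"turn":[0,0,0]},
    {"translation":[-5.5,0,0],"turn":[0,0,0]},
    {"translation":[-6,0,0],"turn":[0,0,0]},
    {"translation":[-6,0,0],"turn":[0,0,0]},
    {"translation":[-6,0,0],"turn":[0,0,0]}
  ]
}}

```text
time_s: 19.68
ee_pos: [0.5342, -0.1538, 0.2083]
eef_rot: [-0.477, 1.57, -0.355]
force: [-0.3, 0.6, 0.4]
grip_width: 0.05
```

Run:
```python
from h import *
st();s=snap('side','s13.png');t=snap('top','t13.png');W=optics.get_calibration('wrist');w=snap('wrist','w13.png')
cv2.imwrite('pics/s13z.png',cv2.resize(s[140:300,260:420,::-1],None,fx=3.7,fy=3.7,interpolation=cv2.INTER_CUBIC))
cv2.imwrite('pics/t13z.png',cv2.resize(t[90:300,140:400,::-1],None,fx=2.8,fy=2.8,interpolation=cv2.INTER_CUBIC))
```

```text
t 19.68 p [ 0.5342 -0.1538  0.2083] yaw 1.6925 xdir [ 1.e-03 -4.e-04 -1.e+00] F [-0.27  0.59  0.42] M [ 0.059 -0.055  0.017] w 0.05 q [-0.35  0.33  1.53 -0.    1.29 -2.04]
```

View pics/s13z.png

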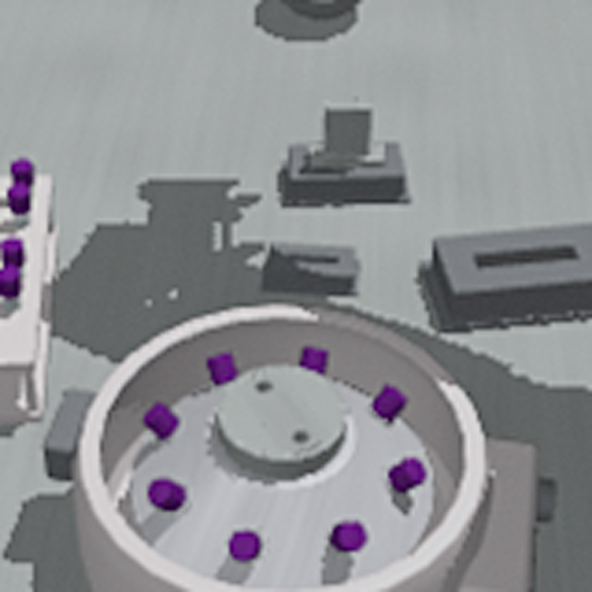

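View pics/t13z.png

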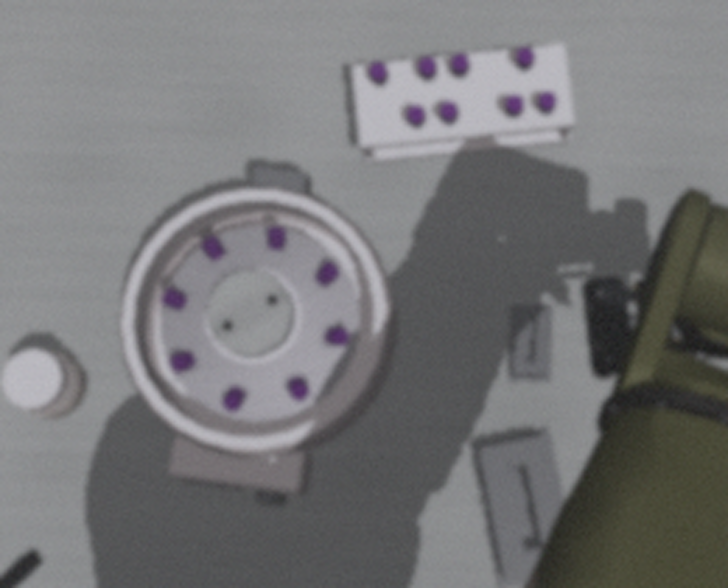

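Run:
```python
from h import *
S=optics.get_calibration('side');T=optics.get_calibration('top')
zs=lambda p:(260+p[0]/3.7,140+p[1]/3.7); zt=lambda p:(140+p[0]/2.8,90+p[1]/2.8)
for c,a,b in [(S,zs((264,386)),zs((301,437))),(T,zt((272,300)),zt((228,325)))]:
    A,B=atz(c,a,.112),atz(c,b,.112);d=A-B;print(np.arctan2(d[1],d[0]),np.linalg.norm(d),(A+B)/2)
for d in models.mark_of('prong_tips','side')[:2]:print(d)
```

```text
-1.0180006328860864 0.04434183641765366 [0.55947298 0.20858103 0.112     ]
-1.0196741523612771 0.042896644837896826 [0.56086143 0.20444871 0.112     ]
{'at': [352.8, 184.0], 'score': 0.83}
{'at': [352.5, 173.7], 'score': 0.56}
```

The spanner is seated. The ring line reads about −1.02 rad, against the −1.05 I inferred from the spanner angle and hole play. There is plenty of time, so I check closely from above with the wrist camera.

Run:
```python
from h import *
plan([.558,.207,.20],np.pi/2)
```

```text
tr [ 0.281 14.202  2.711] turn [ 1.394 -0.019 -0.008]
```

{"op": "arm_command", "data": {
  "deltas": [
    {"translation":[0,1.3,0.3],"turn":[0.15,0,0]},
    {"translation":[0,2.8,0.6],"turn":[0.3,0,0]},
    {"translation":[0,4.3,0.9],"turn":[0.5,0,0]},
    {"translation":[0,5.8,1.2],"turn":[0.7,0,0]},
    {"translation":[0,7.3,1.5],"turn":[0.9,0,0]},
    {"translation":[0,8.8,1.8],"turn":[1.0,0,0]},
    {"translation":[0,10.3,2.1],"turn":[1.2,0,0]},
    {"translation":[0,11.8,2.4],"turn":[1.3,0,0]},
    {"translation":[0.1,13.2,2.6],"turn":[1.39,0,0]},
    {"translation":[0.28,14.2,2.7],"turn":[1.39,0,0]},
    {"translation":[0.28,14.2,2.7],"turn":[1.39,0,0]},
    {"translation":[0.28,14.2,2.7],"turn":[1.39,0,0]}
  ]
}}

```text
time_s: 20.88
ee_pos: [0.5576, 0.2077, 0.1997]
eef_rot: [-2.791, 1.569, -2.789]
force: [0.2, -0.9, 1.1]
grip_width: 0.0502
```

Run:
```python
from h import *
import time
optics.camera('wrist');st();W=optics.get_calibration('wrist');im=snap('wrist','w14.png')
cv2.imwrite('pics/w14z.png',cv2.resize(im[160:270,270:390,::-1],None,fx=5,fy=5,interpolation=cv2.INTER_CUBIC))
snap('top','t14.png')
```

```text
t 20.93 p [0.5579 0.2067 0.2002] yaw 1.5718 xdir [-1.2e-03 -5.0e-04 -1.0e+00] F [0.3  0.2  0.26] M [ 0.04  -0.067 -0.001] w 0.05 q [ 0.29  0.42  1.42 -0.    1.31 -1.28]
```

View pics/w14z.png

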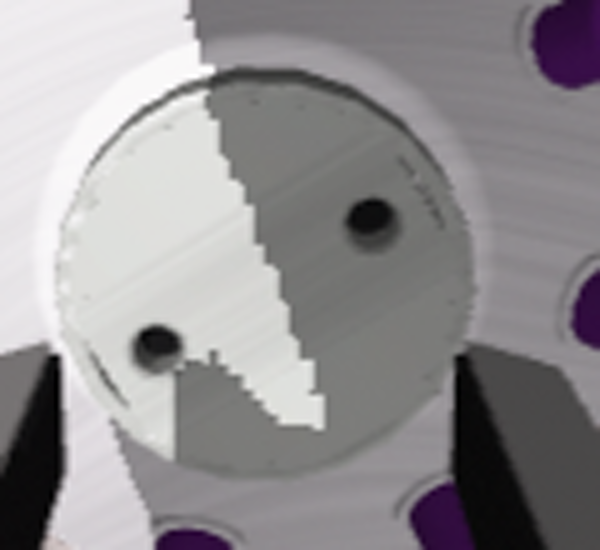

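View pics/t14.png

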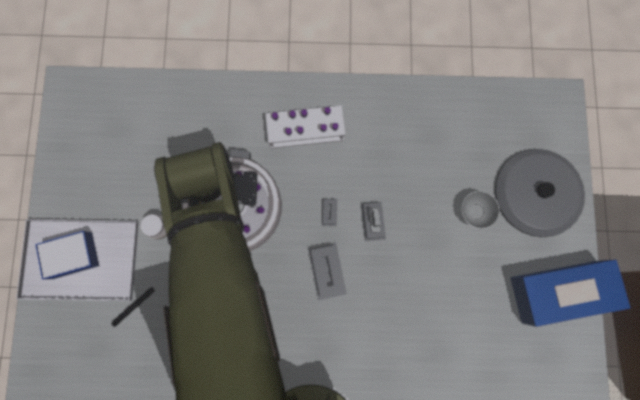

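Run:
```python
from h import *
W=optics.get_calibration('wrist');z=lambda p:(270+(p[0]+.5)/5-.5,160+(p[1]+.5)/5-.5)
im=cv2.imread('pics/w14.png')[:,:,::-1].copy()
for a,b in [(z((371,222)),z((157,350))),(darkblob(im,z((371,219)),8),darkblob(im,z((157,345)),8))]:
    A,B=atz(W,a,.112),atz(W,b,.112);d=B-A;print(np.arctan2(d[1],d[0]),np.linalg.norm(d),(A+B)/2)
```

```text
-1.0127279845781785 0.044235130746121544 [0.56281286 0.20827626 0.112     ]
-1.0049640664099289 0.043973303669120584 [0.56229341 0.20834601 0.112     ]
```

```bash
python3 -c "
from h import *
st();print(ctrl.hand_in())"
```

```text
t 21.03 p [0.5582 0.2058 0.2008] yaw 1.5702 xdir [-3.e-04 -3.e-04 -1.e+00] F [0.06 0.54 0.6 ] M [ 0.048 -0.05  -0.007] w 0.0499 q [ 0.29  0.42  1.42 -0.    1.31 -1.28]
the job is handed in; nothing more can be done
None
```

The lock ring is tightened against its stop, and the spanner is back upright and fully home in its stand. I handed the job in at 21 s, with the gripper open and touching nothing.

- **Seating the prongs:** they went to the bottom of both holes before any turning. The tool stopped at 148.4 mm (148.5 mm expected) with about 6 N net.
- **Turning:** the ring turned clockwise at a steady 0.2–0.28 N m until the torque jumped at the stop. That last small step peaked at about 0.6 N m, slightly above the suggested 0.4–0.5; I eased back at once.
- **Vertical force:** the highest reading while turning was about 7 N, or roughly 10 N of push once the spanner's weight is counted.
- **Returning the spanner:** it was put down at the same height it was picked up from. The wrist and side views show it upright with its bar flat on the block. In the last top view the other things on the bench look unmoved.

**Checks that did not agree exactly:**
- **Wrist camera:** it read about 1.6 mm too far left (y too high), which I found when grasping the spanner and corrected for.
- **Ring angle:** the cameras show the ring turned about 0.99–1.0 rad, while the gripper turned 1.10 rad. Play in the holes (about 0.07 rad) and twist in the grip can explain the difference. It would put the ring's start at about 0.2 rad, inside the stated range. I did not measure the twist separately, so the torque jump is the main evidence that the stop was reached.

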